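# Tare the bowl, then weigh the red-capped spice vial

## Robot

A 6-joint arm with a two-finger parallel gripper is mounted at the origin on the work surface. World frame = base frame: x ahead of the robot, y to its left, z up, the work surface at z = 0. Lengths are in m, angles in rad, forces in N, time in s.
With the tool pointing down it reaches from about 0.25 to 0.725 m from the base axis. Payload 4 kg.
Tool frame: the origin (TCP) lies at the very end of the fingers, on their centre line; the grasp point (between the pads) lies 19 mm behind it (bot.pinch_z is the distance from the TCP to the grasp point, in m); z points along the fingers, x is the direction in which the jaws open and shut, and the axes are right-handed (so a half turn about z gives the same grasp; the last joint's range is limited). The gripper opens to 85 mm and grips with 20 to 120 N. Pads are 22 mm wide; open, the fingers measure 114 mm over their backs; the gripper's body (76 mm by 85 mm) begins 54 mm behind the grasp point. The pads swing forward as they close: fully open they stand 13 mm farther back than shut.
Start: joints at [1.304, 0.241, 0.005, 1.335, 0, 1.571], TCP at [0.132, 0.482, 0.231] pointing down, gripper open.
Joint ranges: [-2.72, 2.72], [-1.05, 1.87], [-1.09, 1.28], [-1.99, 2.15], [-1.42, 1.44], [-3.14, 3.14]. Speed limits (rad/s): [2.79, 2.79, 3.14, 3.14, 3.14, 3.14].

## Interface

Orientations are given as a unit quaternion [x, y, z, w].
In Python, from workcell import bot gives the robot as it stands. The module is installed in compiled form; this text tells all that it offers.
- The arm moves only by the shell command python3 -m inch 'ROWS'. ROWS is JSON, a list of rows, each a list of 7 numbers: the shift along the tool's x, y, z scaled (see below), then the turn, a rotation vector about the tool's x, y, z scaled (see below), then the gripper command: -1 is fully open, 1 is shut, values between are in proportion. In form: [[x, y, z, wx, wy, wz, gripper], ...]. A call has exactly 8 rows; each row shifts and turns the commanded pose from where the row before left it, along the tool's axes as they then stand; what a row does not reach is not made up. The controller multiplies each number of a shift by 2.5 cm and each number of a turn by 180 degrees. A row lasts 1/10 s, in which the tool goes at most 50 mm and 8.59 degrees, less where a joint would pass 70% of its speed; a pose out of reach is approached as far as the arm can. A call with a number of a shift or a turn outside -1 to 1 is refused whole. A call with a gripper value outside its range is refused whole. The fingers move at their own pace and stop on an object; the grip force is fixed at half the most. Time passes only in rows, so rows that do not move let the fingers close, or fill a call up. It gives the time, the measured TCP pose, the force and the opening at its end, in the units of the state.
- bot.get_obs(): the state, without advancing time (a new reading comes with each control period).
- bot.camera(name): name is "scene" or "top" or "wrist"; returns (picture, depth): 480x640x3 uint8, blue, green, red; 480x640 float32, m along the optical axis (not along the pixel's ray), 0 where there is no reading.
- bot.get_calibration(name): a dict with "vfov" (degrees; the focal length in pixels is half the picture's height over the tangent of half this angle, whatever the lens; pixels are square), "cx", "cy" (the principal point, pixels), "R" (3x3) and "t" (3): a world point X has camera coordinates R X + t. Camera axes: x right, y down, z forward; pixel columns grow to the right and rows downward; lengths in m; the calibration is good to about 2 mm. The wrist camera is an equidistant fisheye: a pixel r from the principal point sees the ray r / f radians off the axis. A picture is of the moment at which its call begins: read the wrist's pose just before it. get_calibration takes no time and is no camera call; for the wrist camera it gives the pose at the moment of the call.
- bot.job_done(): hands the job in, once; it reports no verdict.
The state is a dict: "clock": time; "joint_pos": joint angles; "joint_vel": joint speeds; "tau": joint torques, N m; "eef_pos": TCP position; "tool_rot": TCP orientation; "ft_force": force on the tool from outside, world axes, zero at the start; "ft_torque": the same for the moment, N m; "grip_width": finger opening in m.
Only numpy, scipy, OpenCV 4.12 (cv2) and the standard library are available. Lean on these libraries where they do the work, as an engineer would, in place of code of your own. Each camera call takes 0.05 s, during which the arm holds its last target.

## Task

Weigh the red-capped spice vial: set the empty bowl in the middle of the kitchen scale's steel plate, let go of it, and then press the tare button right down with nothing else in the bowl. After that stand the red-capped vial up on the round cork pad and let go of it, then take it afresh by its cap and lower it gently into the bowl, so that it stands upright in there, released. Do not press tare again once the vial is in the bowl, and leave everything else in its place.

Things in the scene. Friction and masses are not known exactly. Their poses are not given: they have to be found in the camera images.
- bowl_mid (a point): the empty blue stoneware bowl, loose, 200 to 340 g, standing upright on the worktop; round, 110 mm across the rim, 50 mm high, wall 8 mm thick and steep near the rim (outer radius 55 mm at the rim, 52 mm at 16 mm height, foot radius 42 mm), inner floor 8 mm above its underside, flat out to about 38 mm from the axis. This point is on its axis, 25 mm above its underside (half-way up); z is its axis
- plate (a point): centre of the top face of the scale's steel plate (140 x 146 mm, top 22 mm above the worktop); the scale is a flat black kitchen scale, 210 x 160 mm, body 18 mm high, fixed to the worktop; x points from the tare button end to the plate end, the plate centre lies 30 mm from the scale's centre along x; z up
- tare_top (a point): centre of the top of the orange round tare button, 22 mm across, in a small black housing at the button end of the scale, 110 mm behind the plate centre along the plate's -x and 38 mm to its -y; it is pressed straight down
- tare (a joint): travel of the tare button in m: 0 released, 0.005 fully down; a spring returns it, 4 N holds it fully down; from 0.0035 on it counts as pressed
- pad_top (a point): centre of the top face of the round cork pad, 110 mm across, 8 mm thick, fixed to the worktop; z up
- vial_red_mid (a point): the closed amber glass vial with the RED cap, loose, 60 to 130 g, 90 mm long: glass cylinder 36 mm across and 66 mm long, then the cap, also 36 mm across and 24 mm long. This point is on its axis, 45 mm from its flat base; z runs along its axis from base to cap. It starts leaning on the beech rest, its axis rising 30 degrees above level towards the cap, the cap pointing away from the robot
- rest: beech spice rest, fixed to the worktop, base 120 x 210 x 12 mm, origin at the centre of its underside; three narrow cradles (28 mm wide, 80 mm apart along its y) slope up at 30 degrees along its x; each holds one vial by its underside with a low lip (about 14 mm) at the base end, so that both flanks of the vial are free for the fingers and the last 13 mm of the cap overhang; the vials change places from time to time. The highest wood is 70 mm above the worktop
- vial_black_mid (a point): bystander: same vial with a black cap on the same rest; point and axes as for the red one
- vial_white_mid (a point): bystander: same vial with a white cap on the same rest; point and axes as for the red one
- mug: bystander: white mug, 76 mm across, 85 mm high, origin at the centre of its underside
- jar: bystander: closed glass jar, 72 mm across, 110 mm high, origin at the centre of its underside
- mill: bystander: dark wooden pepper mill, 52 mm across, 96 mm high, origin at the centre of its underside
- spoon: bystander: spoon with a wooden handle and steel bowl, 170 mm long, lying on the worktop along its x, origin near its middle
- whisk: bystander: steel whisk 230 mm long lying on the worktop along its x, wires to +x, origin where handle and wires meet, about 50 mm high
There are look-alikes about, which are no part of the job. What is shaped like the part that bears vial_red_mid but pink or purple is not meant.

How it is judged:
By the outcome, as a careful person would: the job done as asked, in the order asked, and still so for the second after the job is handed in, with the robot touching nothing.
It also fails if it takes over 72 s, if anything falls off the work surface, if the arm or the gripper's body presses on something with over 40 N, if the wrist force passes 120 N, or if a joint passes its speed limit or range.

## Working session

There is one attempt and no reset: what is moved stays moved. The work goes in short steps, Python scripts to look and compute and a shell command to move; the robot and the scene stay as the last step left them, time stands still between calls to the robot, and variables do not carry over. Pictures are saved under pics/ and viewed, and the job is handed in when it is done.

```bash
mkdir -p pics; ls; python3 - <<'E'
from workcell import bot
import cv2,numpy as np
print(bot.get_obs())
for n in("scene","top"):
    p,d=bot.camera(n); cv2.imwrite(f"pics/{n}0.png",p); np.save(f"{n}0.npy",d); c=bot.get_calibration(n);print(n,c)
E
```

```text
pics
{'clock': 0.0, 'joint_pos': array([ 1.30400570e+00,  2.41445636e-01,  3.70873557e-03,  1.33523489e+00,
       -2.51196915e-05,  1.57078502e+00]), 'joint_vel': array([ 0.00028369, -0.00127008,  0.00027212,  0.00046183,  0.00085702,
        0.0015098 ]), 'tau': array([ 4.22536814e-04, -3.72319007e+01,  2.52406722e+01,  1.70749583e-02,
        1.54931090e-04,  1.09721704e-06]), 'eef_pos': array([0.13165329, 0.48167764, 0.23039077]), 'tool_rot': array([ 7.94866199e-01,  6.06783769e-01, -8.56986509e-04,  6.69990782e-04]), 'ft_force': array([-0.05186233,  0.44062662, -0.04999721]), 'ft_torque': array([-0.00615539,  0.02150044, -0.04323524]), 'grip_width': 0.0855330450830663}
scene {'vfov': 53.900106181724084, 'cx': 327.0958908376951, 'cy': 245.510729925448, 'R': array([[-0.07795065,  0.99691676,  0.00898151],
       [ 0.78610572,  0.06700272, -0.6144497 ],
       [-0.61315699, -0.04083634, -0.78890487]]), 't': array([-6.06207492e-04, -3.89986488e-01,  1.44078936e+00])}
top {'vfov': 46.5884941752925, 'cx': 318.61964996882364, 'cy': 233.92743721788256, 'R': array([[ 0.00210108, -0.99999474,  0.00247247],
       [-0.99489721, -0.00233976, -0.1008666 ],
       [ 0.10087185, -0.00224792, -0.99489689]]), 't': array([0.0742488 , 0.5701666 , 1.66202803])}
```

View pics/scene0.png

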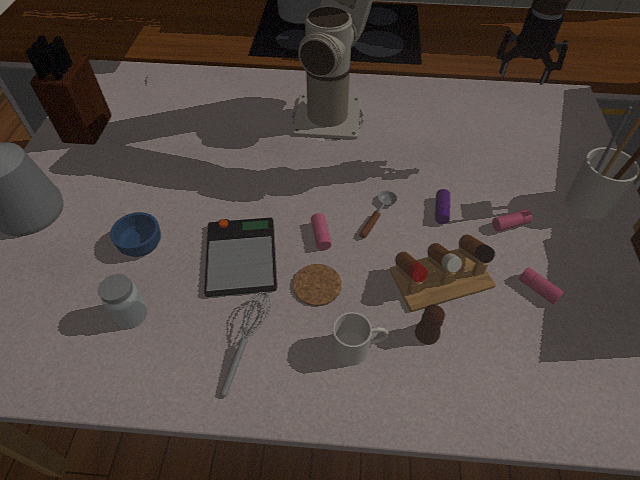

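View pics/top0.png

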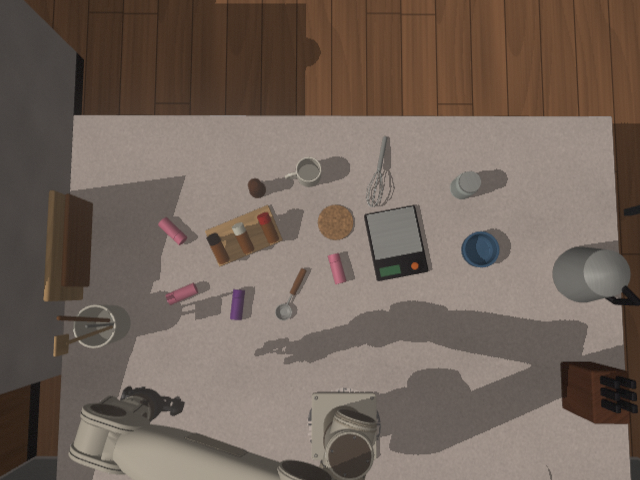

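```bash
cat > h.py <<'E'
import numpy as np,cv2
from workcell import bot
def cloud(p,d,c):
    f=240/np.tan(np.radians(c["vfov"]/2)); v,u=np.mgrid[0:480,0:640]
    X=np.stack([(u-c["cx"])/f*d,(v-c["cy"])/f*d,d],-1)
    return (X-c["t"])@c["R"]
E
python3 - <<'E'
from h import *
P={}
for n in("scene","top"):
    p=cv2.imread(f"pics/{n}0.png");d=np.load(f"{n}0.npy");c=bot.get_calibration(n)
    W=cloud(p,d,c);h=cv2.cvtColor(p,cv2.COLOR_BGR2HSV);H,S,V=[h[...,i].astype(int) for i in range(3)]
    ok=(d>0)&(W[...,0]>0.15)&(W[...,0]<.8)&(abs(W[...,1])<.6)
    z=W[...,2]
    def rep(name,m):
        m=m&ok
        lab=cv2.connectedComponentsWithStats(m.astype(np.uint8))
        for i in range(1,lab[0]):
            if lab[2][i,4]>25:
                q=W[lab[1]==i]; print(n,name,lab[2][i,4],lab[3][i].round(0),"med",np.median(q,0).round(4),"lo",np.percentile(q,2,axis=0).round(3),"hi",np.percentile(q,98,axis=0).round(3))
    rep("blue",(H>95)&(H<120)&(S>110)&(z>0.005))
    m=(H>95)&(H<125)&(S>100)&(z>0.046)&ok
    q=W[m][:,:2]; 
    if len(q)>10:
        (cc,r)=cv2.minEnclosingCircle(q.astype(np.float32)); print("rim",len(q),cc,r)
    rep("redorange",((H<10)|(H>175))&(S>170)&(V>80))
    rep("cork",(H>8)&(H<20)&(S>80)&(z<0.015)&(z>0.003))
    rep("plate",(S<60)&(abs(z-0.022)<.004)&(abs(W[...,1]+.15)<.2))
E
```

```text
scene blue 441 [125. 233.] med [ 0.5151 -0.4425  0.029 ] lo [ 0.477 -0.459  0.006] hi [ 0.573 -0.391  0.054]
scene blue 82 [153. 225.] med [ 0.4991 -0.3644  0.0502] lo [ 0.471 -0.41   0.021] hi [ 0.547 -0.355  0.054]
rim 368 (0.3514593243598938, 0.044910818338394165) 0.5373256802558899
scene redorange 188 [419. 273.] med [0.6187 0.2405 0.0898] lo [0.596 0.228 0.074] hi [0.629 0.255 0.103]
scene cork 2188 [443. 284.] med [0.5912 0.3013 0.0128] lo [0.509 0.2   0.007] hi [0.653 0.411 0.015]
scene cork 1576 [317. 284.] med [0.6118 0.0254 0.0091] lo [ 0.561 -0.024  0.005] hi [0.66  0.074 0.012]
scene plate 3712 [240. 260.] med [ 0.5711 -0.1569  0.0226] lo [ 0.468 -0.235  0.018] hi [ 0.649 -0.079  0.026]
scene plate 47 [140. 316.] med [ 0.7324 -0.3333  0.0214] lo [ 0.703 -0.347  0.018] hi [ 0.747 -0.329  0.026]
rim 129 (0.5229020118713379, -0.40819504857063293) 0.05440236255526543
top cork 949 [243. 233.] med [0.5767 0.3017 0.0116] lo [0.503 0.219 0.004] hi [0.648 0.405 0.015]
top cork 816 [335. 222.] med [0.6096 0.0252 0.0092] lo [ 0.563 -0.024  0.004] hi [0.658 0.074 0.015]
top cork 28 [278. 236.] med [0.5666 0.1999 0.0118] lo [0.548 0.193 0.006] hi [0.588 0.206 0.014]
top plate 1921 [396. 238.] med [ 0.5588 -0.1622  0.022 ] lo [ 0.462 -0.241  0.018] hi [ 0.648 -0.081  0.026]
top plate 35 [377. 266.] med [ 0.4734 -0.1014  0.0213] lo [ 0.457 -0.108  0.019] hi [ 0.493 -0.09   0.025]
```

```bash
python3 - <<'E'
from h import *
for n in("scene","top"):
    p=cv2.imread(f"pics/{n}0.png");d=np.load(f"{n}0.npy");c=bot.get_calibration(n)
    W=cloud(p,d,c);h=cv2.cvtColor(p,cv2.COLOR_BGR2HSV);H,S,V=[h[...,i].astype(int) for i in range(3)]
    z=W[...,2];x=W[...,0];y=W[...,1]
    roi=(x>.43)&(x<.68)&(y>-.27)&(y<-.05)
    # plate
    m=roi&(V>80)&(S<60)&(abs(z-.022)<.006)
    m=cv2.morphologyEx(m.astype(np.uint8),cv2.MORPH_OPEN,np.ones((5,5)))
    q=W[m>0][:,:2].astype(np.float32); print(n,"plate",cv2.minAreaRect(q),len(q))
    m=roi&(H>3)&(H<20)&(S>130)&(V>80); q=W[m];print("btn",m.sum(),np.median(q,0) if len(q) else 0, p[224 if n=="scene" else 266,223 if n=="scene" else 415])
    # body
    m=roi&(V<60)&(z>0.012)&(z<.03); q=W[m][:,:2].astype(np.float32);print("body",cv2.minAreaRect(q))
    # vials
    roi=(x>.45)&(x<.72)&(y>.15)&(y<.45)&(z>.03)
    g=W[roi]; print("vialpts",len(g))
    red=roi&((H<8)|(H>172))&(S>150)&(z>.06)
    q=W[red]; print("red",red.sum(),q.mean(0) if len(q) else 0)
    # cylinder fit around red vial
    np.save(f"v_{n}.npy",np.c_[W[roi],p[roi]])
    # bowl rim ring height>.045 
    m=(z>.044)&(z<.056)&(np.hypot(x-.523,y+.408)<.065); q=W[m][:,:2]
    from scipy.optimize import least_squares
    r=least_squares(lambda a:np.hypot(q[:,0]-a[0],q[:,1]-a[1])-.051,[.523,-.408],loss='soft_l1',f_scale=.003);print("bowl",r.x,len(q))
    m=(z>.004)&(z<.013)&(np.hypot(x-.61,y-.025)<.07); print("pad",cv2.minEnclosingCircle(W[m][:,:2].astype(np.float32)))
    for s,(a,b) in dict(s=(0,0)).items():pass
    cr=p[180:330,180:540] if n=="scene" else p[180:330,180:500]
    cv2.imwrite(f"pics/crop_{n}.png",cv2.resize(cr,None,fx=2.2,fy=2.2,interpolation=cv2.INTER_CUBIC))
E
```

```text
scene plate ((0.5743435621261597, -0.15429961681365967), (0.14165951311588287, 0.14280255138874054), 11.051745414733887) 3017
btn 56 [ 0.47582991 -0.21103968  0.03913439] [ 13  63 130]
body ((0.5536274313926697, -0.15847547352313995), (0.22984740138053894, 0.15866883099079132), 11.098977088928223)
vialpts 2585
red 262 [0.61594295 0.23848852 0.08941657]
bowl [ 0.52442845 -0.40702728] 526
pad ((0.6110392808914185, 0.026280798017978668), 0.06797568500041962)
top plate ((0.5725692510604858, -0.15682891011238098), (0.11858189105987549, 0.12088911235332489), 2.8063406944274902) 371
btn 48 [ 0.47576933 -0.2114082   0.03828867] [ 43  84 161]
body ((0.5453110337257385, -0.16052117943763733), (0.20583420991897583, 0.1596054881811142), 11.077277183532715)
vialpts 1323
red 60 [0.60429894 0.24066901 0.09501487]
bowl [ 0.52495459 -0.40790916] 294
pad ((0.6100430488586426, 0.025441519916057587), 0.06981943547725677)
```

View pics/crop_scene.png

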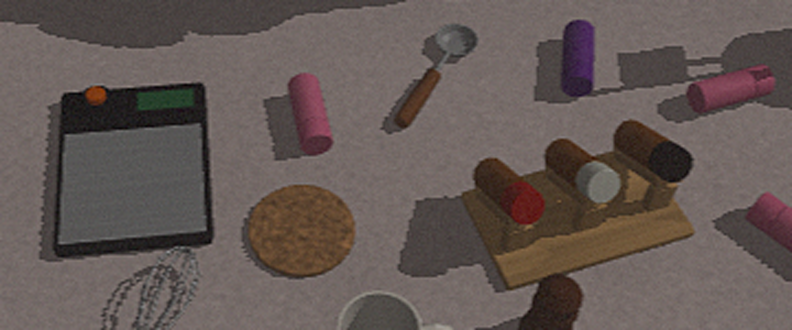

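View pics/crop_top.png

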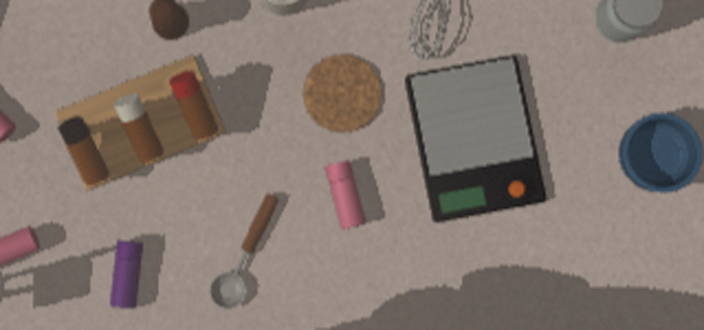

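```bash
python3 - <<'E'
from h import *
from scipy.optimize import least_squares
A=[np.load(f"v_{n}.npy") for n in("scene","top")]
for nm,Q in (("scene",A[0]),("top",A[1]),("both",np.vstack(A))):
    P=Q[:,:3]
    def f(a,P):
        ps=a[0];e=np.radians(30);u=np.array([np.cos(e)*np.cos(ps),np.cos(e)*np.sin(ps),np.sin(e)])
        w=P-np.array([a[1],a[2],a[3]]);s=w@u;r=np.linalg.norm(w-np.outer(s,u),axis=1)-.018
        return s,r
    a=np.array([.37,.585,.228,.07])
    for it in range(8):
        s,r=f(a,P);k=(abs(s)<.05)&(abs(r)<(.012 if it<3 else .006))
        a=least_squares(lambda b:f(b,P[k])[1]*1e3+0*b[0] ,a,loss='soft_l1').x
        # remove slide
        s,r=f(a,P);k=(abs(r)<.005)&(abs(s)<.07)
        ss=s[k];mid=(np.percentile(ss,1)+np.percentile(ss,99))/2
        u=np.array([np.cos(np.pi/6)*np.cos(a[0]),np.cos(np.pi/6)*np.sin(a[0]),.5]);a[1:]+=u*mid
    # slide using red/amber boundary
    s,r=f(a,P);k=abs(r)<.006
    B,G,Rr=Q[:,3],Q[:,4],Q[:,5]; red=k&(Rr>2.2*G)&(G<1.4*B)&(abs(s)<.06)
    print(nm,np.degrees(a[0]),a[1:],k.sum(),"ext",np.percentile(s[k&(abs(s)<.07)],[1,99]),"red s",np.percentile(s[red],[3,97]),red.sum())
E
```

```text
Traceback (most recent call last):
IndexError: index -1 is out of bounds for axis 0 with size 0
```

```bash
cat > fit.py <<'E'
from h import *
from scipy.optimize import least_squares
e=np.radians(30)
def U(ps): return np.array([np.cos(e)*np.cos(ps),np.cos(e)*np.sin(ps),np.sin(e)])
def f(a,P):
    u=U(a[0]);w=P-a[1:4];s=w@u;return s,np.linalg.norm(w-np.outer(s,u),axis=1)-.018
def fit(Q,a):
    P=Q[:,:3];a=np.array(a,float)
    for it in range(10):
        s,r=f(a,P);k=(abs(s)<.047)&(abs(r)<(.012 if it<4 else .006));a0=a.copy()
        a=least_squares(lambda b:np.r_[f(b,P[k])[1]*1e3,1e4*((b[1:]-a0[1:])@U(a0[0]))],a,loss='soft_l1').x
    s,r=f(a,P);k=abs(r)<.006
    B,G,Rr=Q[:,3],Q[:,4],Q[:,5]; red=k&(Rr>2.2*G)&(G<1.5*B)&(abs(s)<.07)
    rr=s[red]
    print(np.degrees(a[0]),a[1:],k.sum(),"ext",np.percentile(s[k&(abs(s)<.08)],[1,99]),"red",red.sum(),np.percentile(rr,[3,97]) if len(rr) else 0)
    return a
E
python3 - <<'E'
from fit import *
A=[np.load(f"v_{n}.npy") for n in("scene","top")]
for Q in A+[np.vstack(A)]: fit(Q,[.37,.59,.228,.07])
E
```

```text
23.106380436042063 [0.59027379 0.22970323 0.06847266] 534 ext [-0.05023407  0.03971948] red 158 [0.01525606 0.03971089]
23.558963120218067 [0.59102225 0.22893151 0.06775964] 340 ext [-0.04902292  0.04081658] red 62 [0.01645175 0.04074699]
23.25204498949381 [0.59055153 0.22943752 0.06819399] 878 ext [-0.04944564  0.04030415] red 219 [0.01558945 0.04032806]
```

```bash
cat > st.py <<'E'
from h import *
from scipy.spatial.transform import Rotation as R
def st():
    o=bot.get_obs();r=R.from_quat(o["tool_rot"]);M=r.as_matrix()
    print("t",round(o["clock"],2),"p",o["eef_pos"].round(4),"x",M[:,0].round(3),"z",M[:,2].round(3),"yawx",np.degrees(np.arctan2(M[1,0],M[0,0])).round(2),"F",o["ft_force"].round(1),"w",o["grip_width"].round(4),"q",o["joint_pos"].round(2))
    return o,M
def need(target,Rt=None):
    o,M=st();d=np.array(target)-o["eef_pos"]
    print("shift units (tool now)",(M.T@d/.025).round(3))
    if Rt is not None:
        rv=(R.from_matrix(M.T@Rt)).as_rotvec();print("turn units",(rv/np.pi).round(4),"shift after turn",(Rt.T@d/.025).round(3))
def down(yaw):
    a=np.radians(yaw);x=np.array([np.cos(a),np.sin(a),0]);z=np.array([0,0,-1.]);return np.c_[x,np.cross(z,x),z]
E
R='[0,1,0,0,0,0.01564,0],[0,1,0,0,0,0.01564,0],[0,1,0,0,0,0.01564,0],[0,1,0,0,0,0.01564,0],[0,1,0,0,0,0.01564,0],[0,1,0,0,0,0.01564,0],[0,1,0,0,0,0.01564,0],[0,1,0,0,0,0.01564,0]'; true
python3 -m inch '[[0,1,0,0,0,0.01564,0],[0,1,0,0,0,0.01564,0],[0,1,0,0,0,0.01564,0],[0,1,0,0,0,0.01564,0],[0,1,0,0,0,0.01564,0],[0,1,0,0,0,0.01564,0],[0,1,0,0,0,0.01564,0],[0,1,0,0,0,0.01564,0]]'; python3 -c "
from st import *
st()"
```

```text
clock: 0.9
eef_pos: [0.3124, 0.3971, 0.2307]
tool_rot: [0.898, 0.439, -0.0, 0.0]
ft_force: [-0.1, 0.9, 0.3]
grip_width: 0.0426Traceback (most recent call last):
  File "<string>", line 3, in <module>
    st()
    ~~^^
  File "st.py", line 5, in st
    print("t",round(o["clock"],2),"p",o["eef_pos"].round(4),"x",M[:,0].round(3),"z",M[:,2].round(3),"yawx",np.degrees(np.arctan2(M[1,0],M[0,0])).round(2),"F",o["ft_force"].round(1),"w",o["grip_width"].round(4),"q",o["joint_pos"].round(2))
                                                                                                                                                                                         ^^^^^^^^^^^^^^^^^^^^^
AttributeError: 'float' object has no attribute 'round'
```

Works as expected (that leftover variable was unused). Continue the arc.

```bash
sed -i 's/o\["grip_width"\].round(4)/round(o["grip_width"],4)/' st.py
python3 -m inch '[[0,1,0,0,0,0.01564,0],[0,1,0,0,0,0.01564,0],[0,1,0,0,0,0.01564,0],[0,1,0,0,0,0.01564,0],[0,1,0,0,0,0.01564,0],[0,1,0,0,0,0.01564,0],[0,1,0,0,0,0.01564,0],[0,1,0,0,0,0.01564,0]]'
python3 -m inch '[[0,1,0,0,0,0.01564,0],[0,1,0,0,0,0.01564,0],[0,1,0,0,0,0.01564,0],[0,1,0,0,0,0.01564,0],[0,1,0,0,0,0.01564,0],[0,1,0,0,0,0.01564,0],[0,1,0,0,0,0.01564,0],[0,1,0,0,0,0.01564,0]]'
python3 -m inch '[[0,1,0,0,0,0.01564,0],[0,1,0,0,0,0.01564,0],[0,1,0,0,0,0.01564,0],[0,1,0,0,0,0.01564,0],[0,1,0,0,0,0.01564,0],[0,1,0,0,0,0.01564,0],[0,1,0,0,0,0.01564,0],[0,1,0,0,0,0.01564,0]]'
python3 -m inch '[[0,1,0,0,0,0.01564,0],[0,1,0,0,0,0.01564,0],[0,1,0,0,0,0.01564,0],[0,1,0,0,0,0.01564,0],[0,1,0,0,0,0.01564,0],[0,1,0,0,0,0.01564,0],[0,1,0,0,0,0.01564,0],[0,1,0,0,0,0.01564,0]]'
python3 - <<'E'
from st import *
import math
b=np.array([.5247,-.4075]);az=math.atan2(b[1],b[0]);g=b-.051*np.array([math.cos(az),math.sin(az)])
need([*g,.10],down(math.degrees(az)))
p,d=bot.camera("wrist");cv2.imwrite("pics/w1.png",p);np.save("w1.npy",d)
E
```

```text
clock: 1.7
eef_pos: [0.4459, 0.25, 0.2307]
tool_rot: [0.967, 0.255, -0.001, 0.0]
ft_force: [-0.4, -0.6, -0.6]
grip_width: 0.0425
clock: 2.5
eef_pos: [0.5129, 0.063, 0.2307]
tool_rot: [0.998, 0.061, -0.001, 0.0]
ft_force: [0.5, -0.1, -0.2]
grip_width: 0.0425
clock: 3.3
eef_pos: [0.5031, -0.1354, 0.2307]
tool_rot: [0.991, -0.135, -0.001, -0.0]
ft_force: [-0.0, 1.0, -0.0]
grip_width: 0.0424
clock: 4.1
eef_pos: [0.4181, -0.315, 0.2307]
tool_rot: [0.945, -0.326, -0.001, -0.0]
ft_force: [1.0, 0.4, 0.2]
grip_width: 0.0426
t 4.1 p [ 0.4181 -0.315   0.2307] x [ 0.788 -0.616 -0.001] z [-0.001  0.001 -1.   ] yawx -38.01 F [1.  0.4 0.2] w 0.0426 q [-0.65  0.29  0.07  1.35  0.    1.59]
shift units (tool now) [3.605 0.296 5.225]
turn units [ 0.      0.0004 -0.001 ] shift after turn [3.598 0.307 5.229]
```

View pics/w1.png

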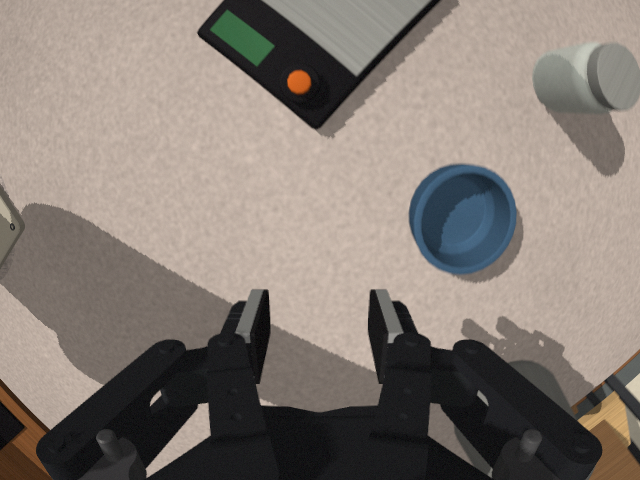

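The wrist view shows the bowl at about (463,218), with nothing beside it, and the orange button at (300,82). I'll refine both with the wrist depth.

```bash
cat >> st.py <<'E'
from scipy.optimize import least_squares
def wcloud(p,d,c):
    f=240/np.tan(np.radians(c["vfov"]/2)); v,u=np.mgrid[0:480,0:640]
    a,b=u-c["cx"],v-c["cy"];r=np.hypot(a,b);th=r/f;k=np.where(r>0,np.tan(np.minimum(th,1.4))/np.maximum(r,1e-9),1/f)
    X=np.stack([a*k*d,b*k*d,d],-1);return (X-c["t"])@c["R"]
def circ(q,r,x0,fs=.002):
    return least_squares(lambda a:np.hypot(q[:,0]-a[0],q[:,1]-a[1])-r,x0,loss='soft_l1',f_scale=fs).x
E
python3 - <<'E'
from st import *
p=cv2.imread("pics/w1.png");d=np.load("w1.npy");W=wcloud(p,d,bot.get_calibration("wrist"))
z=W[...,2];h=cv2.cvtColor(p,cv2.COLOR_BGR2HSV);H,S,V=[h[...,i].astype(int) for i in range(3)]
m=(H>95)&(H<125)&(S>90)&(z>.045)&(z<.056)&(d>0);q=W[m];print(len(q),np.percentile(q[:,2],[5,50,95]),circ(q[:,:2],.051,[.524,-.407]),cv2.minEnclosingCircle(q[:,:2].astype(np.float32)))
m=(H>3)&(H<20)&(S>150)&(V>120)&(d>0);m[150:]=0;q=W[m];print("btn",m.sum(),np.median(q,0),cv2.minEnclosingCircle(q[:,:2].astype(np.float32)))
m=(abs(z)<.02)&(d>0)&(W[...,0]>.3)&(W[...,0]<.5);print("table",np.median(z[m]))
E
```

```text
2506 [0.04626415 0.04947324 0.0509138 ] [ 0.520942   -0.41305228] ((0.5215755105018616, -0.41385260224342346), 0.05504801869392395)
btn 431 [ 0.47310714 -0.21800233  0.03833281] ((0.4731915295124054, -0.2177169919013977), 0.010665605776011944)
table -7.665818626960687e-05
```

```bash
cat >> st.py <<'E'
def snap(n,name=None):
    c=bot.get_calibration(n);p,d=bot.camera(n)
    if name: cv2.imwrite(f"pics/{name}.png",p)
    W=(wcloud if n=="wrist" else cloud)(p,d,c);W[d<=0]=9
    h=cv2.cvtColor(p,cv2.COLOR_BGR2HSV);return p,W,[h[...,i].astype(int) for i in range(3)]
def bowl(n,x0,zr=.05,name=None):
    p,W,(H,S,V)=snap(n,name);z=W[...,2]
    m=(H>95)&(H<125)&(S>90)&(abs(z-zr)<.005)&(np.hypot(W[...,0]-x0[0],W[...,1]-x0[1])<.08);q=W[m];print(n,"bowl",len(q),np.median(q[:,2]),circ(q[:,:2],.051,x0))
    m=(H>3)&(H<20)&(S>130)&(V>80)&(np.hypot(W[...,0]-.475,W[...,1]+.215)<.04);q=W[m]
    if len(q)>5: print("btn",len(q),np.median(q,0))
E
python3 - <<'E'
from st import *
st()
for n in ("wrist","scene","top"): bowl(n,[.523,-.41])
st()
E
```

```text
t 4.15 p [ 0.416  -0.3177  0.2307] x [ 0.785 -0.62  -0.001] z [-0.003 -0.002 -1.   ] yawx -38.29 F [-0.1 -1.2  0.4] w 0.0427 q [-0.65  0.29  0.07  1.35 -0.    1.59]
wrist bowl 2563 0.04949296764341104 [ 0.5241164  -0.40922427]
btn 456 [ 0.47513744 -0.21400494  0.03858952]
scene bowl 402 0.05047275063051562 [ 0.5240472  -0.40727034]
btn 56 [ 0.47573124 -0.21053742  0.03973598]
top bowl 161 0.05043208286325906 [ 0.524119  -0.4075319]
btn 48 [ 0.47585195 -0.21119347  0.03823247]
t 4.3 p [ 0.4185 -0.3143  0.2309] x [ 0.789 -0.615 -0.001] z [-0.001  0.001 -1.   ] yawx -37.94 F [ 0.  -0.4  0.1] w 0.0425 q [-0.64  0.29  0.07  1.35  0.    1.59]
```

```bash

python3 -m inch '[[0.9,0.09,0.5,0,0,0,0],[0.9,0.09,0.5,0,0,0,0],[0.9,0.09,1,0,0,0,0],[0.9,0.09,1,0,0,0,0],[0,0,1,0,0,0,0],[0,0,1,0,0,0,0],[0,0,0.7,0,0,0,0],[0,0,0,0,0,0,0]]'
python3 - <<'E'
from st import *
need([.4838,-.3767,.022],down(-37.91))
p,W,_=snap("wrist","w2")
E
```

```text
clock: 5.1
eef_pos: [0.4831, -0.3739, 0.0852]
tool_rot: [0.946, -0.324, -0.003, -0.001]
ft_force: [-0.5, 0.0, -0.1]
grip_width: 0.0425
t 5.1 p [ 0.4831 -0.3739  0.0852] x [ 0.79  -0.612 -0.007] z [-0.006  0.005 -1.   ] yawx -37.77 F [-0.5  0.  -0.1] w 0.0425 q [-0.66  0.56  0.09  1.11  0.    1.57]
shift units (tool now) [0.109 0.073 2.526]
turn units [-0.0001  0.0023  0.0008] shift after turn [0.091 0.072 2.527]
```

View pics/w2.png

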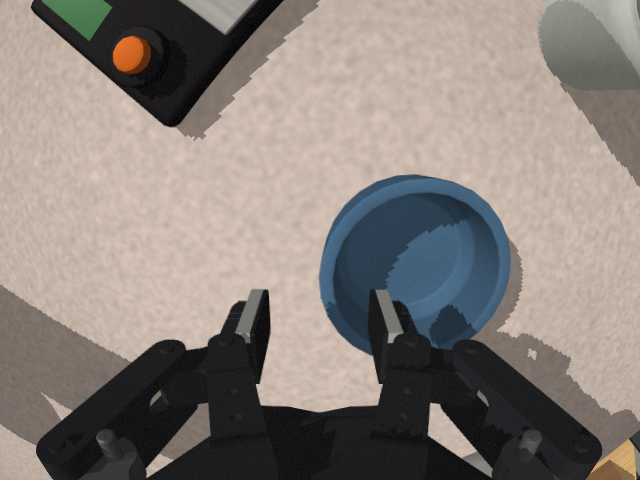

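The near wall at (322,270) lies centred between the fingers. I'll lower, then shut the gripper.

```bash

python3 -m inch '[[0.05,0.03,0.7,0,0,0,0],[0.03,0.03,0.7,0,0,0,0],[0,0,0.6,0,0,0,0],[0,0,0.5,0,0,0,0],[0,0,0,0,0,0,0],[0,0,0,0,0,0,0],[0,0,0,0,0,0,0.5],[0,0,0,0,0,0,1]]'
python3 -m inch '[[0,0,0,0,0,0,1],[0,0,0,0,0,0,1],[0,0,0,0,0,0,1],[0,0,0,0,0,0,1],[0,0,0,0,0,0,1],[0,0,0,0,0,0,1],[0,0,0,0,0,0,1],[0,0,0,0,0,0,1]]'
python3 - <<'E'
from st import *
st();p,W,_=snap("wrist","w3")
E
```

```text
clock: 5.95
eef_pos: [0.4857, -0.3796, 0.0275]
tool_rot: [0.946, -0.325, 0.001, 0.0]
ft_force: [0.4, 0.7, 0.3]
grip_width: 0.0143
clock: 6.75
eef_pos: [0.486, -0.3806, 0.0295]
tool_rot: [0.946, -0.325, 0.002, 0.001]
ft_force: [-3.3, 1.9, 10.8]
grip_width: 0.0073
t 6.75 p [ 0.486  -0.3806  0.0295] x [ 0.789 -0.615  0.005] z [ 0.003 -0.004 -1.   ] yawx -37.95 F [-3.3  1.9 10.8] w 0.0073 q [-0.66  0.61  0.03  0.98 -0.    1.57]
```

View pics/w3.png

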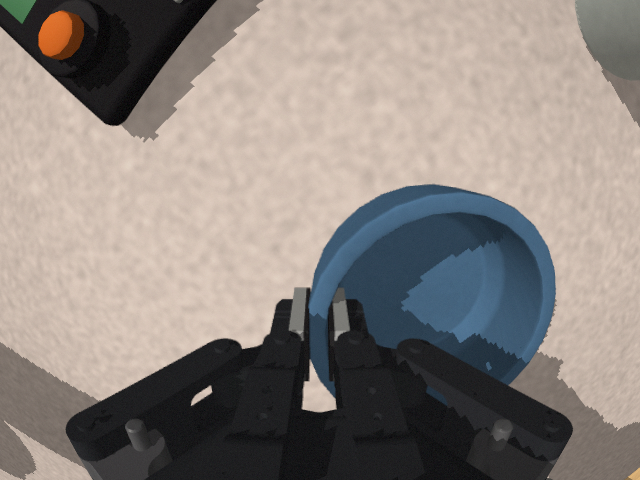

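```bash

python3 -m inch '[[0,0,-0.2,0,0,0,1],[0,0,-0.2,0,0,0,1],[0,0,-0.3,0,0,0,1],[0,0,-0.5,0,0,0,1],[0,0,-0.6,0,0,0,1],[0,0,-0.7,0,0,0,1],[0,0,-0.7,0,0,0,1],[0,0,0,0,0,0,1]]'
python3 - <<'E'
from st import *
st();bowl("wrist",[.526,-.41],.12,"w4");bowl("scene",[.526,-.41],.12,"s4");st()
E
```

```text
clock: 7.6
eef_pos: [0.4866, -0.3802, 0.1095]
tool_rot: [0.946, -0.325, 0.003, 0.001]
ft_force: [0.3, -0.5, -2.0]
grip_width: 0.0063
t 7.6 p [ 0.4866 -0.3802  0.1095] x [ 0.789 -0.614  0.005] z [ 0.004 -0.003 -1.   ] yawx -37.89 F [ 0.3 -0.5 -2. ] w 0.0063 q [-0.66  0.54  0.13  1.15  0.    1.57]
wrist bowl 4686 0.12208009266487006 [ 0.52450764 -0.40746273]
btn 929 [ 0.47643249 -0.21618066  0.03844361]
scene bowl 294 0.12186823429564601 [ 0.52595423 -0.40571997]
btn 55 [ 0.47578058 -0.21066576  0.03946663]
t 7.7 p [ 0.4851 -0.379   0.1065] x [ 0.789 -0.614  0.   ] z [ 0. -0. -1.] yawx -37.89 F [-0.2  0.4 -2. ] w 0.0068 q [-0.66  0.54  0.12  1.15  0.    1.57]
```

View pics/w4.png

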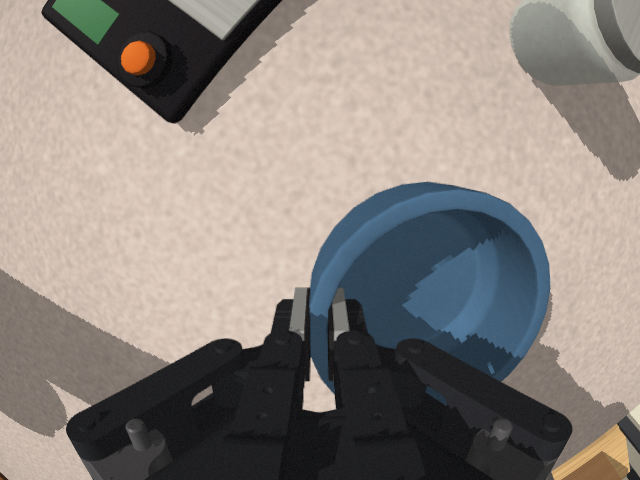

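View pics/s4.png

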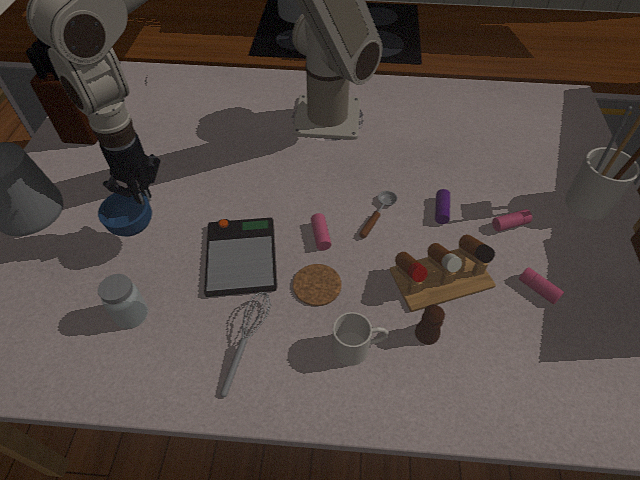

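```bash

python3 -m inch '[[-0.37,-0.71,0,0,0,-0.0106,1],[-0.34,-0.72,0,0,0,-0.0106,1],[-0.32,-0.73,0,0,0,-0.0106,1],[-0.29,-0.74,0,0,0,-0.0106,1],[-0.26,-0.75,0,0,0,-0.0106,1],[-0.24,-0.76,0,0,0,-0.0106,1],[-0.21,-0.77,0,0,0,-0.0106,1],[-0.18,-0.77,0,0,0,-0.0106,1]]'
python3 -m inch '[[-0.15,-0.78,0,0,0,-0.0106,1],[-0.13,-0.78,0,0,0,-0.0106,1],[-0.1,-0.79,0,0,0,-0.0106,1],[-0.08,-0.79,0,0,0,-0.0106,1],[0,0,0,0,0,0,1],[0,0,0,0,0,0,1],[0,0,0,0,0,0,1],[0,0,0,0,0,0,1]]'
python3 - <<'E'
from st import *
need([.5273,-.1438,.055],down(-15));bowl("scene",[.575,-.154],.127,"s5");bowl("top",[.575,-.154],.127);bowl("wrist",[.575,-.154],.127,"w5");st()
E
```

```text
clock: 8.5
eef_pos: [0.514, -0.2204, 0.1049]
tool_rot: [0.981, -0.195, -0.002, -0.001]
ft_force: [-0.3, -0.1, -2.8]
grip_width: 0.0067
clock: 9.3
eef_pos: [0.5303, -0.1454, 0.106]
tool_rot: [0.991, -0.131, -0.0, 0.0]
ft_force: [0.7, -0.2, -2.1]
grip_width: 0.007
t 9.3 p [ 0.5303 -0.1454  0.106 ] x [ 0.966 -0.26  -0.001] z [-0.001  0.    -1.   ] yawx -15.05 F [ 0.7 -0.2 -2.1] w 0.007 q [-0.27  0.42 -0.07  1.07 -0.    1.57]
shift units (tool now) [-0.133 -0.032  2.04 ]
turn units [ 0.      0.0002 -0.0003] shift after turn [-0.134 -0.031  2.04 ]
scene bowl 266 0.1251426065416057 [ 0.57842067 -0.15642343]
top bowl 29 0.1271281118981789 [ 0.57752627 -0.15745285]
wrist bowl 6864 0.12641332357727617 [ 0.57918704 -0.15832317]
btn 24 [ 0.47292314 -0.20313391  0.03176542]
t 9.45 p [ 0.5306 -0.1455  0.1062] x [ 0.966 -0.26  -0.   ] z [-0. -0. -1.] yawx -15.06 F [ 0.5 -0.3 -2.9] w 0.0071 q [-0.27  0.42 -0.07  1.07 -0.    1.57]
```

View pics/s5.png

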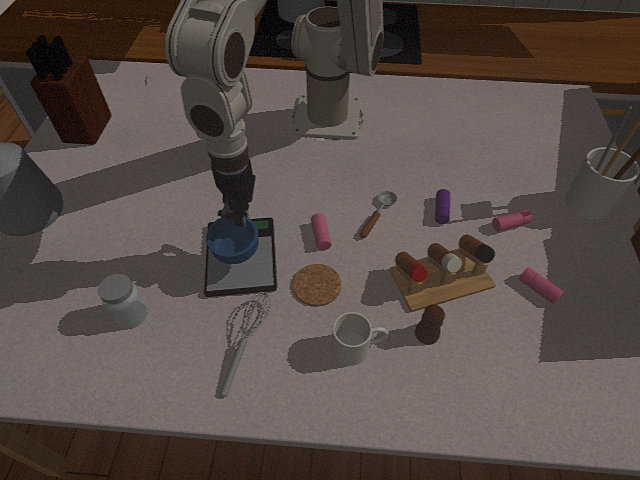

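```bash

python3 -m inch '[[-0.08,-0.05,0.2,0,0,0,1],[-0.075,-0.05,0.4,0,0,0,1],[0,0,0.4,0,0,0,1],[0,0,0.4,0,0,0,1],[0,0,0.3,0,0,0,1],[0,0,0.15,0,0,0,1],[0,0,0.05,0,0,0,1],[0,0,0,0,0,0,1]]'
python3 -m inch '[[0,0,0.04,0,0,0,1],[0,0,0.04,0,0,0,1],[0,0,0.04,0,0,0,1],[0,0,0.04,0,0,0,1],[0,0,0.04,0,0,0,1],[0,0,0,0,0,0,1],[0,0,0,0,0,0,1],[0,0,0,0,0,0,1]]'
python3 - <<'E'
from st import *
bowl("scene",[.575,-.154],.072,"s6");bowl("wrist",[.575,-.154],.072,"w6");st()
E
```

```text
clock: 10.25
eef_pos: [0.5277, -0.1415, 0.0587]
tool_rot: [0.991, -0.131, 0.0, 0.0]
ft_force: [0.4, -0.2, -2.4]
grip_width: 0.0069
clock: 11.05
eef_pos: [0.5274, -0.1414, 0.0552]
tool_rot: [0.991, -0.13, 0.0, 0.0]
ft_force: [-4.5, 0.8, 7.0]
grip_width: 0.007
scene bowl 284 0.07315681962697834 [ 0.57553967 -0.15214541]
btn 51 [ 0.47561113 -0.21115797  0.03991731]
wrist bowl 8990 0.07320167809094219 [ 0.5745663  -0.15368805]
t 11.15 p [ 0.5274 -0.1414  0.0552] x [ 0.966 -0.259  0.001] z [ 0.001 -0.    -1.   ] yawx -15.0 F [-4.9  0.9  7. ] w 0.007 q [-0.26  0.47 -0.15  0.95 -0.    1.57]
```

View pics/w6.png

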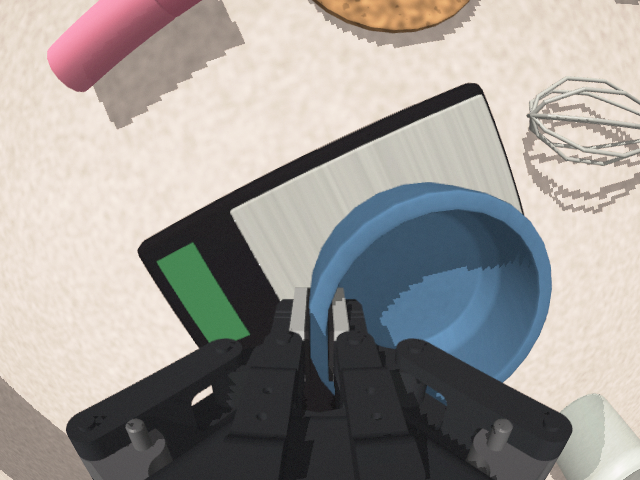

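Contact is felt (+7 N). Next I'll unload slightly, open the fingers and go up.

```bash

python3 -m inch '[[0,0,-0.08,0,0,0,1],[0,0,0,0,0,0,1],[0,0,0,0,0,0,0.7],[0,0,0,0,0,0,0.4],[0,0,0,0,0,0,0.2],[0,0,0,0,0,0,0.2],[0,0,-0.2,0,0,0,0.2],[0,0,-0.4,0,0,0,0.2]]'
python3 -m inch '[[0,0,-0.6,0,0,0,0.2],[0,0,-0.8,0,0,0,0.2],[0,0,-0.8,0,0,0,0.2],[-0.5,0,-0.5,0,0,0,1],[-0.9,0,0,0,0,0,1],[0,0,0,0,0,0,1],[0,0,0,0,0,0,1],[0,0,0,0,0,0,1]]'
python3 - <<'E'
from st import *
bowl("scene",[.575,-.154],.072,"s7");bowl("top",[.575,-.154],.072,"t7");bowl("wrist",[.575,-.154],.072,"w7");need([.4755,-.212,.052],down(-24))
E
```

```text
clock: 11.95
eef_pos: [0.527, -0.1413, 0.0706]
tool_rot: [0.991, -0.131, -0.001, -0.0]
ft_force: [-1.1, -1.3, 0.6]
grip_width: 0.0344
clock: 12.75
eef_pos: [0.4948, -0.1327, 0.1387]
tool_rot: [0.991, -0.13, 0.001, 0.0]
ft_force: [-0.0, 0.2, 0.5]
grip_width: -0.0001
scene bowl 426 0.0728686181567269 [ 0.57251494 -0.15099884]
btn 54 [ 0.47640112 -0.21122187  0.03895201]
top bowl 33 0.07159922852287862 [ 0.5713948  -0.15310509]
wrist bowl 5902 0.07156327951082139 [ 0.572586   -0.15256924]
t 12.9 p [ 0.4944 -0.1326  0.1381] x [ 0.966 -0.259  0.   ] z [ 0. -0. -1.] yawx -15.0 F [-0.1  0.4  0.6] w -0.0003 q [-0.26  0.32 -0.13  1.11  0.    1.57]
shift units (tool now) [0.092 3.264 3.445]
turn units [-0.   -0.    0.05] shift after turn [0.601 3.209 3.445]
```

View pics/w7.png

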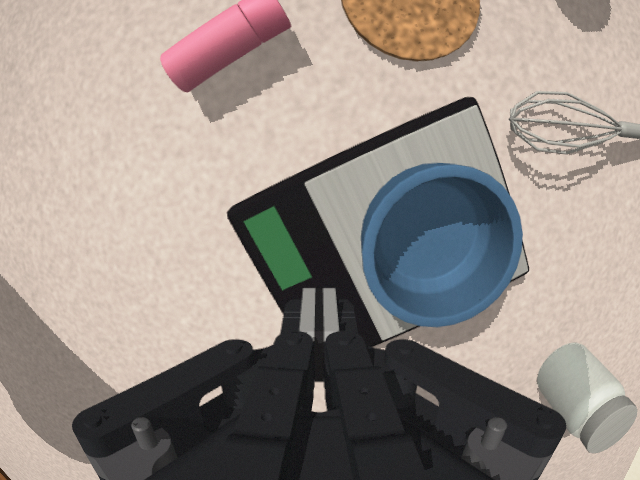

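View pics/t7.png

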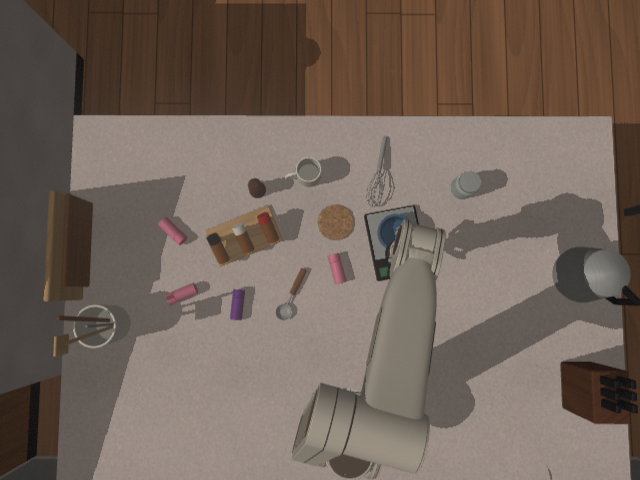

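```bash

python3 -m inch '[[0.05,0.8,0,0,0,0,1],[0.04,0.8,0.4,0,0,0,1],[0,0.8,0.7,0,0,0,1],[0,0.84,0.7,0,0,0,1],[0,0,0.8,0,0,0,1],[0,0,0.7,0,0,0,1],[0,0,0,0,0,0,1],[0,0,0,0,0,0,1]]'
python3 - <<'E'
from st import *
need([.4757,-.2115,.034]);snap("wrist","w8")
E
```

```text
clock: 13.7
eef_pos: [0.475, -0.2112, 0.0556]
tool_rot: [0.991, -0.13, -0.001, -0.0]
ft_force: [0.4, 0.7, 0.2]
grip_width: 0.0004
t 13.7 p [ 0.475  -0.2112  0.0556] x [ 0.966 -0.259 -0.001] z [-0.001  0.    -1.   ] yawx -15.0 F [0.4 0.7 0.2] w 0.0004 q [-0.42  0.42 -0.22  0.92 -0.    1.41]
shift units (tool now) [0.029 0.004 0.864]
```

View pics/w8.png

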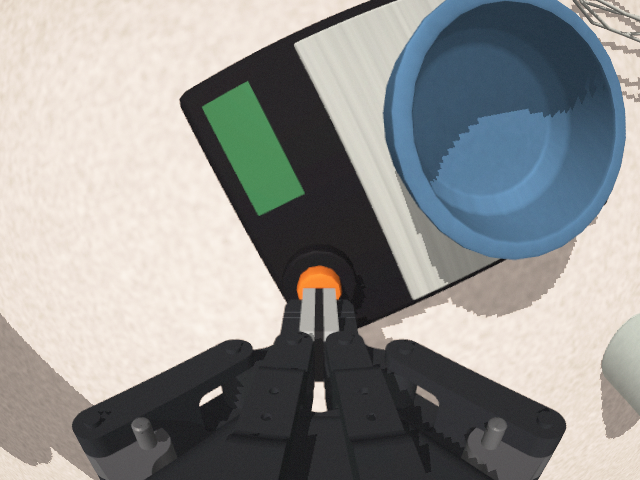

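```bash

python3 -m inch '[[0,0,0.3,0,0,0,1],[0,0,0.2,0,0,0,1],[0,0,0.1,0,0,0,1],[0,0,0.06,0,0,0,1],[0,0,0.06,0,0,0,1],[0,0,0.06,0,0,0,1],[0,0,0.06,0,0,0,1],[0,0,0,0,0,0,1]]'; python3 -c "
from st import *
st()"
```

```text
clock: 14.55
eef_pos: [0.4749, -0.2111, 0.0349]
tool_rot: [0.991, -0.13, -0.0, -0.0]
ft_force: [-1.0, 0.9, 5.0]
grip_width: 0.0
t 14.55 p [ 0.4749 -0.2111  0.0349] x [ 0.966 -0.259 -0.   ] z [-0.  0. -1.] yawx -15.0 F [-1.   0.9  5. ] w 0.0 q [-0.42  0.45 -0.25  0.87  0.    1.41]
```

```bash

python3 -m inch '[[0,0,0.06,0,0,0,1],[0,0,0.06,0,0,0,1],[0,0,0.06,0,0,0,1],[0,0,0.06,0,0,0,1],[0,0,0,0,0,0,1],[0,0,0,0,0,0,1],[0,0,0,0,0,0,1],[0,0,0,0,0,0,1]]'; python3 -c "
from st import *
st()"
```

```text
clock: 15.35
eef_pos: [0.4752, -0.2112, 0.0335]
tool_rot: [0.991, -0.13, 0.001, 0.0]
ft_force: [-11.4, 5.0, 33.7]
grip_width: -0.0002
t 15.35 p [ 0.4752 -0.2112  0.0335] x [ 0.966 -0.259  0.003] z [ 0.002 -0.001 -1.   ] yawx -14.99 F [-11.4   5.   33.7] w -0.0002 q [-0.42  0.45 -0.25  0.87  0.    1.41]
```

```bash
cat >> st.py <<'E'
from scipy.spatial.transform import Slerp
def rows(pt,Rt,N):
    o,M=st();p0=o["eef_pos"]
    S=Slerp([0,1],R.from_matrix([M,Rt]))(np.linspace(0,1,N+1)).as_matrix();P=[p0+(np.array(pt)-p0)*i/N for i in range(N+1)]
    for i in range(N):
        print((S[i].T@(P[i+1]-P[i])/.025).round(2).tolist(),(R.from_matrix(S[i].T@S[i+1]).as_rotvec()/np.pi).round(4).tolist())
E
python3 -m inch '[[0,0,-0.3,0,0,0,1],[0,0,-0.5,0,0,0,1],[0,0,-0.9,0,0,0,1],[0,0,-1,0,0,0,1],[0,0,-1,0,0,0,1],[0,0,-1,0,0,0,1],[0,0,-1,0,0,0,1],[0,0,-1,0,0,0,1]]'
cat > vg.py <<'E'
from st import *
ps=np.radians(23.3);hh=np.array([np.cos(ps),np.sin(ps),0]);M0=np.array([.5869,.2278,.0659]);u=U=np.cos(np.pi/6)*hh+np.array([0,0,.5])
b=np.radians(20);tz=-np.sin(b)*hh-np.array([0,0,np.cos(b)]);tx=np.array([-np.sin(ps),np.cos(ps),0]);Rt=np.c_[tx,np.cross(tz,tx),tz]
G=M0+.005*u;T=G+.019*tz
E
python3 - <<'E'
from vg import *
p,W,(H,S,V)=snap("wrist","w9");z=W[...,2]
m=(H>95)&(H<125)&(S>90)&(abs(z-.072)<.005);q=W[m];print("bowl",circ(q[:,:2],.051,[.572,-.152]))
m=(abs(z-.022)<.003)&(S<60)&(V>90)&(np.hypot(W[...,0]-.575,W[...,1]+.154)<.12)
m=cv2.morphologyEx(m.astype(np.uint8),cv2.MORPH_OPEN,np.ones((3,3)))
print("plate",m.sum(),cv2.minAreaRect(W[m>0][:,:2].astype(np.float32)))
print("T",T);rows(T-.1*tz,Rt,24)
E
```

```text
clock: 16.15
eef_pos: [0.4753, -0.2115, 0.1974]
tool_rot: [0.991, -0.131, 0.0, 0.0]
ft_force: [0.4, -0.3, -0.3]
grip_width: 0.0
bowl [ 0.57264119 -0.15353956]
plate 9038 ((0.5760875940322876, -0.1554885357618332), (0.1403518170118332, 0.146299347281456), 11.027472496032715)
T [0.58490857 0.22694236 0.05054584]
t 16.2 p [ 0.4775 -0.2125  0.2019] x [ 0.966 -0.259  0.008] z [ 0.007 -0.004 -1.   ] yawx -15.0 F [ 1.9 -1.   2.1] w -0.0002 q [-0.42  0.29 -0.    1.27 -0.    1.41]
[0.03, -0.79, 0.09] [0.0026, -0.0052, -0.0293]
[0.1, -0.78, 0.1] [0.0026, -0.0052, -0.0293]
[0.17, -0.77, 0.1] [0.0026, -0.0052, -0.0293]
[0.25, -0.75, 0.11] [0.0026, -0.0052, -0.0293]
[0.32, -0.72, 0.11] [0.0026, -0.0052, -0.0293]
[0.38, -0.69, 0.11] [0.0026, -0.0052, -0.0293]
[0.45, -0.65, 0.11] [0.0026, -0.0052, -0.0293]
[0.51, -0.6, 0.1] [0.0026, -0.0052, -0.0293]
[0.56, -0.55, 0.1] [0.0026, -0.0052, -0.0293]
[0.61, -0.5, 0.1] [0.0026, -0.0052, -0.0293]
[0.66, -0.44, 0.09] [0.0026, -0.0052, -0.0293]
[0.7, -0.38, 0.08] [0.0026, -0.0052, -0.0293]
[0.73, -0.31, 0.07] [0.0026, -0.0052, -0.0293]
[0.75, -0.24, 0.06] [0.0026, -0.0052, -0.0293]
[0.77, -0.17, 0.05] [0.0026, -0.0052, -0.0293]
[0.79, -0.1, 0.04] [0.0026, -0.0052, -0.0293]
[0.79, -0.03, 0.03] [0.0026, -0.0052, -0.0293]
[0.79, 0.05, 0.01] [0.0026, -0.0052, -0.0293]
[0.79, 0.12, 0.0] [0.0026, -0.0052, -0.0293]
[0.77, 0.19, -0.01] [0.0026, -0.0052, -0.0293]
[0.75, 0.26, -0.03] [0.0026, -0.0052, -0.0293]
[0.72, 0.33, -0.04] [0.0026, -0.0052, -0.0293]
[0.69, 0.39, -0.06] [0.0026, -0.0052, -0.0293]
[0.65, 0.46, -0.07] [0.0026, -0.0052, -0.0293]
```

View pics/w9.png

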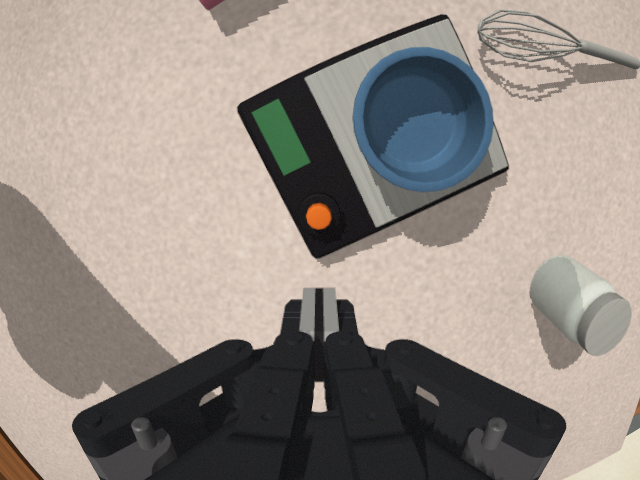

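The bowl is within 4 mm of the plate centre and the button is back up after bottoming out. Moving on to the vial.

```bash

python3 -m inch '[[0.03,-0.79,0.09,0.0026,-0.0052,-0.0293,-0.4],[0.1,-0.78,0.1,0.0026,-0.0052,-0.0293,-0.4],[0.17,-0.77,0.1,0.0026,-0.0052,-0.0293,-0.4],[0.25,-0.75,0.11,0.0026,-0.0052,-0.0293,-0.4],[0.32,-0.72,0.11,0.0026,-0.0052,-0.0293,-0.4],[0.38,-0.69,0.11,0.0026,-0.0052,-0.0293,-0.4],[0.45,-0.65,0.11,0.0026,-0.0052,-0.0293,-0.4],[0.51,-0.6,0.1,0.0026,-0.0052,-0.0293,-0.4]]'
python3 -m inch '[[0.56,-0.55,0.1,0.0026,-0.0052,-0.0293,-0.4],[0.61,-0.5,0.1,0.0026,-0.0052,-0.0293,-0.4],[0.66,-0.44,0.09,0.0026,-0.0052,-0.0293,-0.4],[0.7,-0.38,0.08,0.0026,-0.0052,-0.0293,-0.4],[0.73,-0.31,0.07,0.0026,-0.0052,-0.0293,-0.4],[0.75,-0.24,0.06,0.0026,-0.0052,-0.0293,-0.4],[0.77,-0.17,0.05,0.0026,-0.0052,-0.0293,-0.4],[0.79,-0.1,0.04,0.0026,-0.0052,-0.0293,-0.4]]'
python3 -m inch '[[0.79,-0.03,0.03,0.0026,-0.0052,-0.0293,-0.4],[0.79,0.05,0.01,0.0026,-0.0052,-0.0293,-0.4],[0.79,0.12,0,0.0026,-0.0052,-0.0293,-0.4],[0.77,0.19,-0.01,0.0026,-0.0052,-0.0293,-0.4],[0.75,0.26,-0.03,0.0026,-0.0052,-0.0293,-0.4],[0.72,0.33,-0.04,0.0026,-0.0052,-0.0293,-0.4],[0.69,0.39,-0.06,0.0026,-0.0052,-0.0293,-0.4],[0.65,0.46,-0.07,0.0026,-0.0052,-0.0293,-0.4]]'
python3 -m inch '[[0,0,0,0,0,0,-0.4],[0,0,0,0,0,0,-0.4],[0,0,0,0,0,0,-0.4],[0,0,0,0,0,0,-0.4],[0,0,0,0,0,0,-0.4],[0,0,0,0,0,0,-0.4],[0,0,0,0,0,0,-0.4],[0,0,0,0,0,0,-0.4]]'
python3 - <<'E'
from vg import *
import fit
for n in("wrist","scene"):
    p,W,(H,S,V)=snap(n,n[0]+"10");x,y,z=W[...,0],W[...,1],W[...,2]
    m=(x>.45)&(x<.72)&(y>.12)&(y<.45)&(z>.03)&(z<.12)
    fit.fit(np.c_[W[m],p[m]],[.405,.587,.228,.066])
need(T-.1*tz,Rt)
E
```

```text
clock: 17.0
eef_pos: [0.522, -0.0597, 0.177]
tool_rot: [0.969, 0.237, -0.059, -0.04]
ft_force: [0.8, -1.0, -0.6]
grip_width: 0.0598
clock: 17.8
eef_pos: [0.5686, 0.0912, 0.1578]
tool_rot: [0.811, 0.569, -0.11, -0.074]
ft_force: [0.4, -0.6, -0.9]
grip_width: 0.0597
clock: 18.6
eef_pos: [0.6147, 0.2421, 0.1387]
tool_rot: [0.54, 0.823, -0.146, -0.098]
ft_force: [0.5, 0.4, 0.8]
grip_width: 0.0596
clock: 19.4
eef_pos: [0.6143, 0.2412, 0.1398]
tool_rot: [0.542, 0.822, -0.145, -0.098]
ft_force: [0.2, 0.7, 0.6]
grip_width: 0.0599
22.860969371226194 [0.58827814 0.22639197 0.06506258] 7377 ext [-0.04515754  0.04248925] red 2656 [0.02020911 0.0424646 ]
23.045849021022217 [0.58697193 0.22822962 0.06589009] 432 ext [-0.04497177  0.04404126] red 159 [0.02115155 0.04402839]
t 19.5 p [0.6142 0.2414 0.1396] x [-0.393  0.92   0.004] z [-0.319 -0.133 -0.938] yawx 113.14 F [0.6 0.6 0.2] w 0.0598 q [ 0.38  0.98  0.96  1.91 -0.01 -0.03]
shift units (tool now) [-0.066 -0.009 -0.205]
turn units [-0.0013 -0.0015 -0.0004] shift after turn [-0.067 -0.009 -0.205]
```

View pics/w10.png

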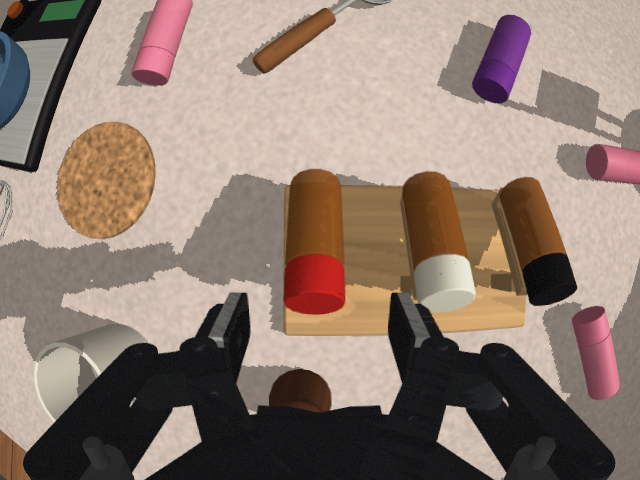

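```bash

python3 - <<'E'
from vg import *
for n in("scene","top"):
    p=cv2.imread(f"pics/{n}0.png");d=np.load(f"{n}0.npy");W=cloud(p,d,bot.get_calibration(n))
    x,y,z=W[...,0],W[...,1],W[...,2]
    m=(d>0)&(x>.65)&(x<.8)&(y>.15)&(y<.33)&(z>.075)&(z<.12)
    q=W[m];print(n,len(q),np.median(q,0),q.min(0),q.max(0), cv2.minEnclosingCircle(q[:,:2].astype(np.float32)))
# relative to grasp pose in h, lateral
E
```

```text
scene 345 [0.71627516 0.26406482 0.09057932] [0.69070063 0.15163253 0.07504921] [0.75031204 0.28567698 0.09870655] ((0.7278921008110046, 0.21872112154960632), 0.07070978730916977)
top 151 [0.7101819  0.265732   0.09220117] [0.69114468 0.15240392 0.07525562] [0.74771898 0.28517414 0.10273649] ((0.7258341312408447, 0.2187890261411667), 0.06999943405389786)
```

The red vial is centred between the jaws (column 315 against 319). The mill, about 10 cm beyond the grasp point, is clear. Descending along the tool axis.

```bash

python3 -m inch '[[-0.03,0,0.7,-0.001,-0.0015,0,-0.4],[-0.03,0,0.7,0,0,0,-0.4],[0,0,0.7,0,0,0,-0.4],[0,0,0.7,0,0,0,-0.4],[0,0,0.6,0,0,0,-0.4],[0,0,0.4,0,0,0,-0.4],[0,0,0,0,0,0,-0.4],[0,0,0,0,0,0,-0.4]]'
python3 - <<'E'
from vg import *
need(T,Rt);snap("wrist","w11")
E
```

```text
clock: 20.3
eef_pos: [0.5851, 0.2273, 0.0507]
tool_rot: [0.542, 0.822, -0.145, -0.096]
ft_force: [-0.3, -0.5, 0.8]
grip_width: 0.0601
t 20.3 p [0.5851 0.2273 0.0507] x [-0.395  0.919 -0.   ] z [-0.315 -0.136 -0.939] yawx 113.24 F [-0.3 -0.5  0.8] w 0.0601 q [ 0.38  0.91  0.61  1.61 -0.01 -0.03]
shift units (tool now) [-0.012 -0.009  0.011]
turn units [-0.0002  0.     -0.0004] shift after turn [-0.012 -0.009  0.011]
```

View pics/w11.png

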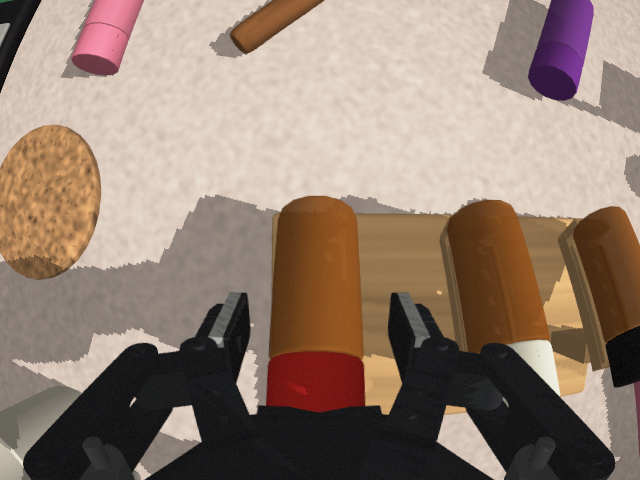

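```bash

python3 -m inch '[[0,0,0,0,0,0,0],[0,0,0,0,0,0,0.3],[0,0,0,0,0,0,1],[0,0,0,0,0,0,1],[0,0,0,0,0,0,1],[0,0,0,0,0,0,1],[0,0,0,0,0,0,1],[0,0,0,0,0,0,1]]'
python3 -m inch '[[0,-0.07,-0.19,0,0,0,1],[0,-0.14,-0.38,0,0,0,1],[0,-0.2,-0.56,0,0,0,1],[0,-0.27,-0.75,0,0,0,1],[0,-0.3,-0.8,0,0,0,1],[0,-0.3,-0.8,0,0,0,1],[0,0,0,0,0,0,1],[0,0,0,0,0,0,1]]'
python3 - <<'E'
from vg import *
st();snap("wrist","w12");snap("scene","s12")
E
```

```text
clock: 21.15
eef_pos: [0.5858, 0.2272, 0.0514]
tool_rot: [0.542, 0.822, -0.145, -0.095]
ft_force: [3.3, -0.8, 5.5]
grip_width: 0.0346
clock: 21.95
eef_pos: [0.5847, 0.2274, 0.1429]
tool_rot: [0.542, 0.822, -0.145, -0.096]
ft_force: [-0.0, 0.6, -1.9]
grip_width: 0.0347
t 21.95 p [0.5847 0.2274 0.1429] x [-0.395  0.919 -0.   ] z [-0.314 -0.135 -0.94 ] yawx 113.24 F [-0.   0.6 -1.9] w 0.0347 q [ 0.38  0.87  0.75  1.81 -0.01 -0.03]
```

View pics/w12.png

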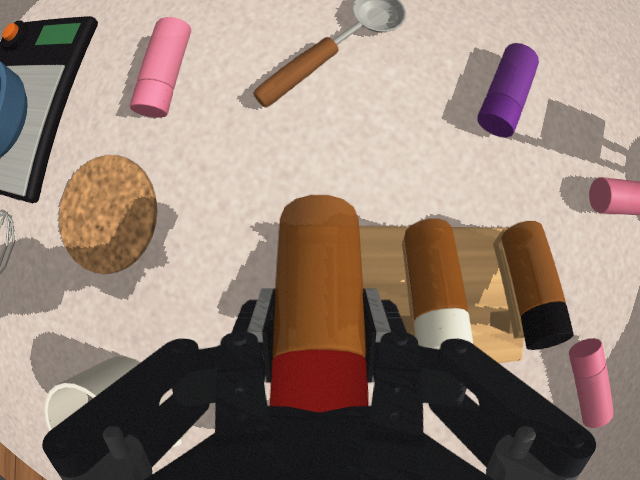

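View pics/s12.png

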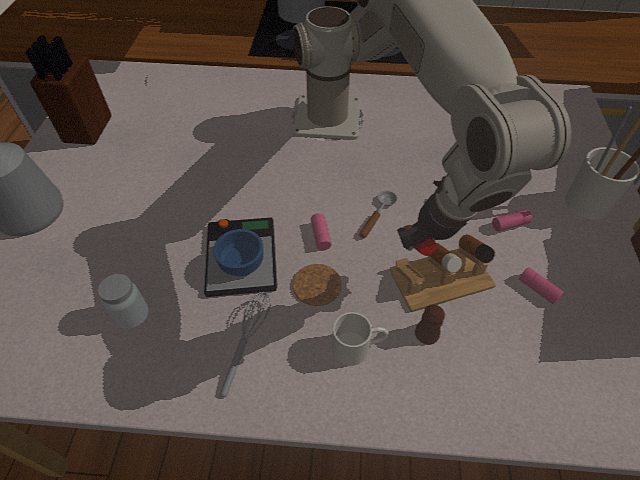

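```bash
cat > held.py <<'E'
from st import *
def held(name):
    o=bot.get_obs();Mt=R.from_quat(o["tool_rot"]).as_matrix();p,W,(H,S,V)=snap("wrist",name)
    L=(W-o["eef_pos"])@Mt
    m=(abs(L[...,0])<.021)&(abs(L[...,1])<.07)&(abs(L[...,2])<.08)&(S>120)&((H<20)|(H>170))&(V>60);m[:,:270]=0;m[:,370:]=0
    Q=L[m];C=p[m]
    def ax(a): v=np.array([a[0],a[1],1.]);v=np.array([a[0],np.cos(a[1]),np.sin(a[1])]);return v/np.linalg.norm(v)
    # params: x-tilt, angle in yz plane, x0, offset along normal
    def f(a,Q):
        u=ax(a);n=np.array([0,-u[2],u[1]]);c=np.array([a[2],0,-.019])+a[3]*n;w=Q-c;s=w@u
        return s,np.linalg.norm(w-np.outer(s,u),axis=1)-.018
    best=None
    a=np.array([0,np.radians(190),0,0.])
    for it in range(10):
        s,r=f(a,Q);k=abs(r)<(.015 if it<4 else .004)
        a=least_squares(lambda b:f(b,Q[k])[1]*1e3,a,loss='soft_l1').x
    s,r=f(a,Q);k=abs(r)<.004
    B,G,Rr=[C[:,i].astype(int) for i in range(3)];red=k&(Rr>2.2*G)&(G<1.5*B)
    print("held: u tool",ax(a).round(4),"x0",a[2],"noff",a[3],"n",k.sum(),"ext",np.percentile(s[k],[.5,99.5]),"red",np.percentile(s[red],[2,98]) if red.sum() else None)
    return ax(a)
E
python3 - <<'E'
from held import *
from vg import *
print("expected u tool",Rt.T@u)
print(held("w13"))
E
```

```text
expected u tool [-5.08251442e-18  6.42787610e-01 -7.66044443e-01]
held: u tool [ 4.000e-04 -6.430e-01  7.659e-01] x0 -0.0010506244464548744 noff -0.001389515811912611 n 18194 ext [-0.03260579  0.05183853] red [-0.03251299 -0.01332736]
[ 4.02160967e-04 -6.43008942e-01  7.65858563e-01]
```

```bash
cat > pl.py <<'E'
from held import *
ph=np.radians(2.4);h2=np.array([np.cos(ph),np.sin(ph),0]);zz=np.array([0,0,1.])
tz2=.643*h2-.766*zz;tz2/=np.linalg.norm(tz2);tx2=np.array([-np.sin(ph),np.cos(ph),0]);R2=np.c_[tx2,np.cross(tz2,tx2),tz2]
P2=np.array([.6105,.0255,.0605])+.019*tz2
E
python3 - <<'E'
from pl import *
print(P2);rows(P2+[0,0,.08],R2,16)
E
```

```text
[0.62270503 0.02601154 0.04594749]
t 22.1 p [0.5838 0.2269 0.1414] x [-0.395  0.919 -0.   ] z [-0.318 -0.137 -0.938] yawx 113.24 F [-0.2  0.1 -0.9] w 0.0346 q [ 0.38  0.87  0.75  1.81 -0.01 -0.03]
[-0.5, -0.09, 0.07] [-0.0207, -0.0013, 0.0075]
[-0.5, -0.08, 0.07] [-0.0207, -0.0013, 0.0075]
[-0.5, -0.07, 0.07] [-0.0207, -0.0013, 0.0075]
[-0.5, -0.07, 0.06] [-0.0207, -0.0013, 0.0075]
[-0.51, -0.06, 0.06] [-0.0207, -0.0013, 0.0075]
[-0.51, -0.05, 0.06] [-0.0207, -0.0013, 0.0075]
[-0.51, -0.04, 0.06] [-0.0207, -0.0013, 0.0075]
[-0.51, -0.04, 0.06] [-0.0207, -0.0013, 0.0075]
[-0.51, -0.03, 0.06] [-0.0207, -0.0013, 0.0075]
[-0.51, -0.02, 0.06] [-0.0207, -0.0013, 0.0075]
[-0.51, -0.01, 0.06] [-0.0207, -0.0013, 0.0075]
[-0.51, -0.0, 0.06] [-0.0207, -0.0013, 0.0075]
[-0.51, 0.0, 0.07] [-0.0207, -0.0013, 0.0075]
[-0.51, 0.01, 0.07] [-0.0207, -0.0013, 0.0075]
[-0.51, 0.02, 0.07] [-0.0207, -0.0013, 0.0075]
[-0.51, 0.03, 0.07] [-0.0207, -0.0013, 0.0075]
```

```bash

python3 -m inch '[[-0.5,-0.09,0.07,-0.0207,-0.0013,0.0075,1],[-0.5,-0.08,0.07,-0.0207,-0.0013,0.0075,1],[-0.5,-0.07,0.07,-0.0207,-0.0013,0.0075,1],[-0.5,-0.07,0.06,-0.0207,-0.0013,0.0075,1],[-0.51,-0.06,0.06,-0.0207,-0.0013,0.0075,1],[-0.51,-0.05,0.06,-0.0207,-0.0013,0.0075,1],[-0.51,-0.04,0.06,-0.0207,-0.0013,0.0075,1],[-0.51,-0.04,0.06,-0.0207,-0.0013,0.0075,1]]'
python3 -m inch '[[-0.51,-0.03,0.06,-0.0207,-0.0013,0.0075,1],[-0.51,-0.02,0.06,-0.0207,-0.0013,0.0075,1],[-0.51,-0.01,0.06,-0.0207,-0.0013,0.0075,1],[-0.51,0,0.06,-0.0207,-0.0013,0.0075,1],[-0.51,0,0.07,-0.0207,-0.0013,0.0075,1],[-0.51,0.01,0.07,-0.0207,-0.0013,0.0075,1],[-0.51,0.02,0.07,-0.0207,-0.0013,0.0075,1],[-0.51,0.03,0.07,-0.0207,-0.0013,0.0075,1]]'
python3 -m inch '[[0,0,0,0,0,0,1],[0,0,0,0,0,0,1],[0,0,0,0,0,0,1],[0,0,0,0,0,0,1],[0,0,0,0,0,0,1],[0,0,0,0,0,0,1],[0,0,0,0,0,0,1],[0,0,0,0,0,0,1]]'
python3 - <<'E'
from pl import *
need(P2,R2);u=-held("w14");o,M=st();print("u world",M@u);snap("scene","s14")
E
```

```text
clock: 22.9
eef_pos: [0.603, 0.1259, 0.1343]
tool_rot: [0.62, 0.779, 0.054, 0.074]
ft_force: [0.8, -0.2, -0.2]
grip_width: 0.0345
clock: 23.7
eef_pos: [0.6218, 0.0253, 0.1265]
tool_rot: [0.651, 0.677, 0.248, 0.238]
ft_force: [0.1, 0.5, -1.7]
grip_width: 0.0348
clock: 24.5
eef_pos: [0.6234, 0.026, 0.1279]
tool_rot: [0.651, 0.677, 0.249, 0.238]
ft_force: [-0.0, -0.3, -1.3]
grip_width: 0.035
t 24.5 p [0.6234 0.026  0.1279] x [-0.04   0.999  0.001] z [ 0.646  0.027 -0.763] yawx 92.31 F [-0.  -0.3 -1.3] w 0.035 q [ 0.04  0.2  -0.65  0.02  0.    0.  ]
shift units (tool now) [-0.004 -2.141  2.484]
turn units [ 0.0013  0.     -0.0006] shift after turn [ 0.    -2.13   2.493]
held: u tool [ 5.000e-04 -6.434e-01  7.656e-01] x0 -0.0009428555470082186 noff -0.0015755118309035384 n 18230 ext [-0.03233595  0.05213267] red [-0.03227851 -0.0130315 ]
t 24.55 p [0.6234 0.026  0.1279] x [-0.04   0.999  0.001] z [ 0.646  0.027 -0.763] yawx 92.31 F [ 0.5 -0.3 -1.8] w 0.0347 q [ 0.04  0.2  -0.65  0.02  0.    0.  ]
u world [-0.00345348 -0.00185379  0.99999232]
```

View pics/s14.png

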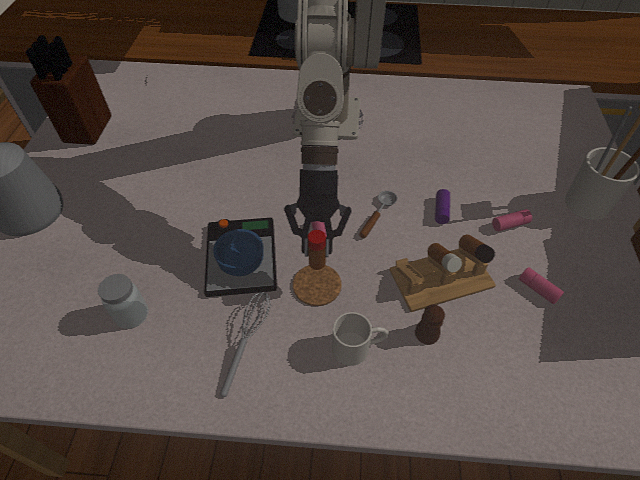

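View pics/w14.png

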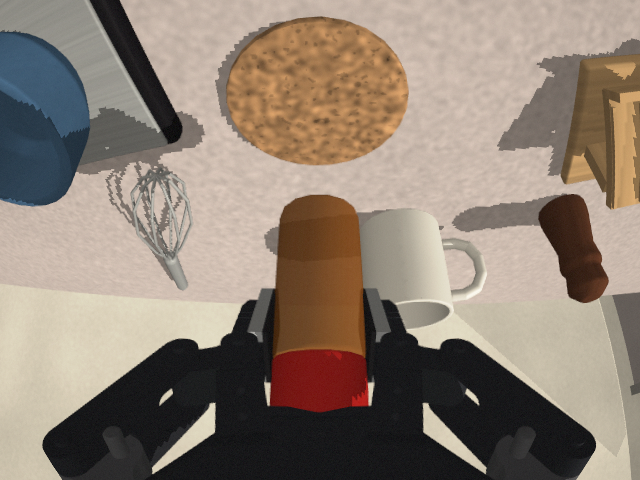

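```bash

python3 -m inch '[[0,-0.2,0.23,0.0013,0,0,1],[0,-0.31,0.36,0,0,0,1],[0,-0.36,0.42,0,0,0,1],[0,-0.36,0.42,0,0,0,1],[0,-0.36,0.42,0,0,0,1],[0,-0.26,0.31,0,0,0,1],[0,-0.13,0.15,0,0,0,1],[0,0,0,0,0,0,1]]'
python3 -m inch '[[0,-0.025,0.03,0,0,0,1],[0,-0.025,0.03,0,0,0,1],[0,-0.025,0.03,0,0,0,1],[0,-0.025,0.03,0,0,0,1],[0,0,0,0,0,0,1],[0,0,0,0,0,0,1],[0,0,0,0,0,0,1],[0,0,0,0,0,0,1]]'
python3 - <<'E'
from pl import *
need(P2,R2)
E
```

```text
clock: 25.4
eef_pos: [0.6219, 0.0259, 0.0504]
tool_rot: [0.651, 0.678, 0.246, 0.236]
ft_force: [-0.7, -0.2, -0.7]
grip_width: 0.0346
clock: 26.2
eef_pos: [0.6227, 0.026, 0.048]
tool_rot: [0.651, 0.677, 0.247, 0.237]
ft_force: [-0.2, -0.4, -1.0]
grip_width: 0.0348
t 26.2 p [0.6227 0.026  0.048 ] x [-0.04   0.999  0.001] z [ 0.643  0.027 -0.766] yawx 92.3 F [-0.2 -0.4 -1. ] w 0.0348 q [ 0.04  0.36 -0.73 -0.22 -0.    0.  ]
shift units (tool now) [ 0.001 -0.054  0.064]
turn units [ 0.0001  0.     -0.0007] shift after turn [ 0.001 -0.054  0.064]
```

```bash

python3 -m inch '[[0,-0.025,0.03,0,0,0,1],[0,-0.025,0.03,0,0,0,1],[0,-0.013,0.015,0,0,0,1],[0,-0.013,0.015,0,0,0,1],[0,0,0,0,0,0,1],[0,0,0,0,0,0,1],[0,0,0,0,0,0,1],[0,0,0,0,0,0,1]]'
python3 -c "
from st import *
st()"
```

```text
clock: 27.0
eef_pos: [0.6237, 0.026, 0.0474]
tool_rot: [0.651, 0.677, 0.249, 0.238]
ft_force: [-9.6, -0.5, 13.5]
grip_width: 0.0349
t 27.0 p [0.6237 0.026  0.0474] x [-0.04   0.999  0.001] z [ 0.646  0.027 -0.763] yawx 92.3 F [-9.6 -0.5 13.5] w 0.0349 q [ 0.04  0.37 -0.73 -0.23 -0.    0.  ]
```

```bash

python3 -m inch '[[0,0.03,-0.036,0,0,0,1],[0,0,0,0,0,0,1],[0,0,0,0,0,0,0.16],[0,0,0,0,0,0,0.05],[0,0,0,0,0,0,-0.1],[0,0,0,0,0,0,-0.3],[0,0,0,0,0,0,-0.4],[0,0,0,0,0,0,-0.4]]'
python3 -c "
from st import *
st();snap('wrist','w15')"
```

```text
clock: 27.8
eef_pos: [0.6225, 0.026, 0.0459]
tool_rot: [0.651, 0.678, 0.247, 0.236]
ft_force: [0.0, 0.1, 0.4]
grip_width: 0.06
t 27.8 p [0.6225 0.026  0.0459] x [-0.04   0.999  0.001] z [ 0.642  0.027 -0.766] yawx 92.3 F [0.  0.1 0.4] w 0.06 q [ 0.04  0.37 -0.73 -0.23 -0.    0.  ]
```

View pics/w15.png

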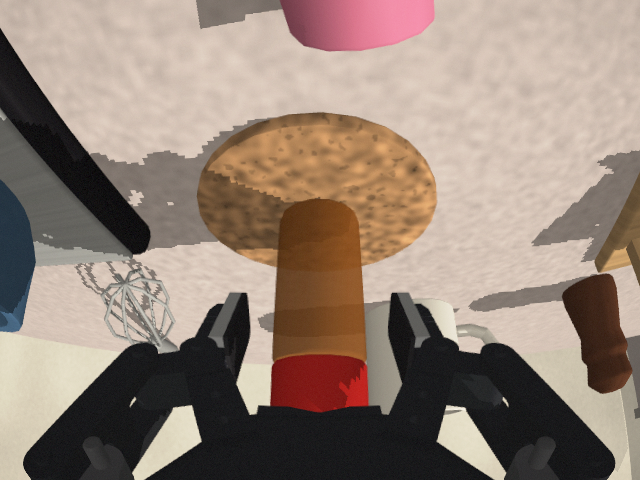

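```bash

python3 -m inch '[[0,0,-0.3,0,0,0,-0.4],[0,0,-0.6,0,0,0,-0.4],[0,0,-0.9,0,0,0,-0.4],[0,0,-1,0,0,0,-0.4],[0,0,-1,0,0,0,-0.4],[0,0,-1,0,0,0,-0.4],[0,0,0,0,0,0,-0.4],[0,0,0,0,0,0,-0.4]]'
python3 - <<'E'
from pl import *
for n in("wrist","scene","top"):
    p,W,(H,S,V)=snap(n,n[0]+"16");x,y,z=W[...,0],W[...,1],W[...,2]
    m=(np.hypot(x-.61,y-.026)<.04)&(z>.02)&(z<.12);q=W[m]
    if len(q)<20: continue
    r=least_squares(lambda a:np.hypot(q[:,0]-a[0]-a[2]*(q[:,2]-.05),q[:,1]-a[1]-a[3]*(q[:,2]-.05))-.018,[.611,.0255,0,0],loss='soft_l1',f_scale=.001)
    # side pts only
    s=(q[:,2]<.09);qs=q[s]
    r=least_squares(lambda a:np.hypot(qs[:,0]-a[0]-a[2]*(qs[:,2]-.05),qs[:,1]-a[1]-a[3]*(qs[:,2]-.05))-.018,[.611,.0255,0,0],loss='soft_l1',f_scale=.001)
    print(n,len(qs),r.x.round(4),"ztop",np.percentile(q[:,2],[50,99]))
rows([.611,.0255,.148],down(92.4),8)
E
```

```text
clock: 28.65
eef_pos: [0.5459, 0.0228, 0.1391]
tool_rot: [0.651, 0.677, 0.248, 0.237]
ft_force: [-0.1, -0.0, -0.1]
grip_width: 0.0599
wrist 4330 [6.129e-01 2.470e-02 3.000e-04 5.000e-04] ztop [0.07123863 0.0984736 ]
scene 291 [ 0.61    0.0266  0.0036 -0.0074] ztop [0.08191469 0.10134547]
top 35 [ 0.6134  0.0262  0.0107 -0.0059] ztop [0.09752127 0.10828747]
t 28.8 p [0.5455 0.0228 0.1372] x [-0.04   0.999  0.001] z [ 0.641  0.027 -0.767] yawx 92.3 F [ 0.3  0.  -0.2] w 0.06 q [ 0.04  0.04 -0.8   0.03 -0.    0.  ]
[0.0, 0.29, 0.17] [0.0277, -0.0, -0.0001]
[0.0, 0.3, 0.14] [0.0277, -0.0, -0.0001]
[0.0, 0.31, 0.12] [0.0277, -0.0, -0.0001]
[0.0, 0.32, 0.09] [0.0277, -0.0, -0.0001]
[0.0, 0.33, 0.06] [0.0277, -0.0, -0.0001]
[0.0, 0.33, 0.03] [0.0277, -0.0, -0.0001]
[0.0, 0.33, 0.0] [0.0277, -0.0, -0.0001]
[0.0, 0.33, -0.03] [0.0277, -0.0, -0.0001]
```

View pics/s16.png

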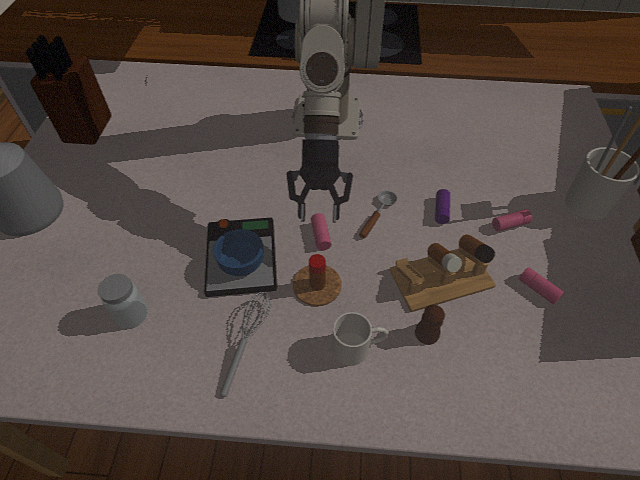

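```bash

python3 -m inch '[[0,0.29,0.17,0.0277,0,0,-0.4],[0,0.3,0.14,0.0277,0,0,-0.4],[0,0.31,0.12,0.0277,0,0,-0.4],[0,0.32,0.09,0.0277,0,0,-0.4],[0,0.33,0.06,0.0277,0,0,-0.4],[0,0.34,0.03,0.0277,0,0,-0.4],[0,0.34,0,0.0277,0,0,-0.4],[0,0.34,-0.03,0.0277,0,0,-0.4]]'
python3 -m inch '[[0,0,0,0,0,0,-0.4],[0,0,0,0,0,0,-0.4],[0,0,0,0,0,0,-0.4],[0,0,0,0,0,0,-0.4],[0,0,0,0,0,0,-0.4],[0,0,0,0,0,0,-0.4],[0,0,0,0,0,0,-0.4],[0,0,0,0,0,0,-0.4]]'
python3 - <<'E'
from pl import *
p,W,(H,S,V)=snap("wrist","w17");x,y,z=W[...,0],W[...,1],W[...,2]
m=(abs(z-.098)<.003)&(np.hypot(x-.612,y-.0255)<.03)&(S>120);q=W[m];print(len(q),q.mean(0) if len(q) else 0,cv2.minEnclosingCircle(q[:,:2].astype(np.float32)) if len(q) else 0)
need([.612,.0255,.068],down(92.4))
E
```

```text
clock: 29.6
eef_pos: [0.6124, 0.0254, 0.148]
tool_rot: [0.693, 0.721, -0.0, -0.001]
ft_force: [0.7, 0.4, 0.1]
grip_width: 0.0602
clock: 30.4
eef_pos: [0.6117, 0.0254, 0.1499]
tool_rot: [0.693, 0.721, 0.001, 0.001]
ft_force: [-0.4, 0.2, 0.1]
grip_width: 0.06
2884 [0.61134883 0.02468337 0.09783012] ((0.6122187972068787, 0.02482600323855877), 0.01805332489311695)
t 30.45 p [0.6117 0.0254 0.1497] x [-0.04   0.999  0.001] z [ 0.003  0.001 -1.   ] yawx 92.3 F [-0.3 -0.1 -1.1] w 0.0601 q [0.04 0.5  0.18 1.24 0.   0.  ]
shift units (tool now) [-1.000e-03  2.000e-03  3.269e+00]
turn units [ 0.0008 -0.0004 -0.0006] shift after turn [3.000e-03 1.100e-02 3.269e+00]
```

View pics/w17.png

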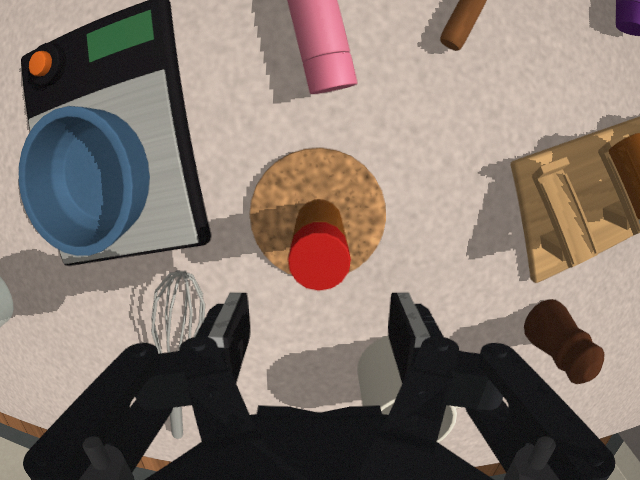

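```bash

python3 -m inch '[[0,0,0.7,0.0008,0,0,-0.4],[0,0,0.7,0,0,0,-0.4],[0,0,0.7,0,0,0,-0.4],[0,0,0.6,0,0,0,-0.4],[0,0,0.5,0,0,0,-0.4],[0,0,0.23,0,0,0,-0.4],[0,0,0,0,0,0,-0.4],[0,0,0,0,0,0,-0.4]]'
python3 -m inch '[[0,0,0,0,0,0,0],[0,0,0,0,0,0,0.1],[0,0,0,0,0,0,1],[0,0,0,0,0,0,1],[0,0,0,0,0,0,1],[0,0,0,0,0,0,1],[0,0,0,0,0,0,1],[0,0,0,0,0,0,1]]'
python3 -c "
from st import *
st();snap('wrist','w18')"
```

```text
clock: 31.25
eef_pos: [0.6123, 0.0255, 0.0643]
tool_rot: [0.693, 0.721, 0.001, -0.0]
ft_force: [-0.1, 0.0, -0.1]
grip_width: 0.0597
clock: 32.05
eef_pos: [0.6127, 0.0256, 0.0648]
tool_rot: [0.693, 0.721, 0.001, 0.0]
ft_force: [-0.3, 0.4, 5.3]
grip_width: 0.0343
t 32.05 p [0.6127 0.0256 0.0648] x [-0.04   0.999  0.001] z [ 0.002  0.001 -1.   ] yawx 92.3 F [-0.3  0.4  5.3] w 0.0343 q [0.04 0.57 0.06 1.05 0.   0.  ]
```

View pics/w18.png

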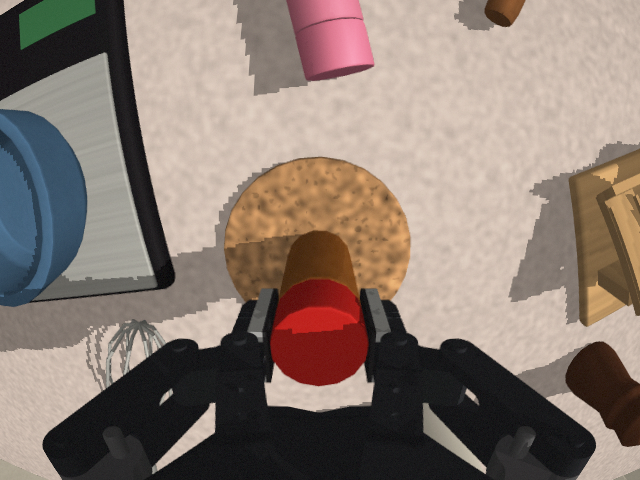

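```bash

python3 -m inch '[[0,0,-0.2,0,0,0,1],[0,0,-0.4,0,0,0,1],[0,0,-0.6,0,0,0,1],[0,0,-0.8,0,0,0,1],[0,0,-0.8,0,0,0,1],[0,0,-0.8,0,0,0,1],[0,0,-0.6,0,0,0,1],[0,0,-0.3,0,0,0,1]]'
python3 -m inch '[[-0.3,-0.08,0,0,0,0,1],[-0.5,-0.13,0,0,0,0,1],[-0.6,-0.16,0,0,0,0,1],[-0.6,-0.16,0,0,0,0,1],[-0.6,-0.16,0,0,0,0,1],[-0.6,-0.16,0,0,0,0,1],[-0.6,-0.16,0,0,0,0,1],[-0.6,-0.16,0,0,0,0,1]]'
python3 -m inch '[[-0.6,-0.16,0,0,0,0,1],[-0.6,-0.16,0,0,0,0,1],[-0.6,-0.16,0,0,0,0,1],[-0.6,-0.16,0,0,0,0,1],[-0.29,-0.08,0,0,0,0,1],[0,0,0,0,0,0,1],[0,0,0,0,0,0,1],[0,0,0,0,0,0,1]]'
python3 - <<'E'
from st import *
snap("wrist","w19");bowl("scene",[.573,-.153],.072,"s19");bowl("wrist",[.573,-.153],.072);need([.5726,-.153,.09])
E
```

```text
clock: 32.9
eef_pos: [0.6123, 0.0254, 0.1781]
tool_rot: [0.693, 0.721, 0.001, 0.0]
ft_force: [0.0, -0.3, 0.1]
grip_width: 0.0349
clock: 33.7
eef_pos: [0.5866, -0.0872, 0.1761]
tool_rot: [0.693, 0.721, 0.0, -0.001]
ft_force: [-0.4, 0.1, -1.4]
grip_width: 0.0345
clock: 34.5
eef_pos: [0.5719, -0.153, 0.176]
tool_rot: [0.692, 0.721, 0.0, -0.001]
ft_force: [0.1, 0.8, -1.3]
grip_width: 0.0345
scene bowl 357 0.07260651829545396 [ 0.57230956 -0.15146844]
btn 24 [ 0.47619395 -0.21590218  0.03968678]
wrist bowl 3964 0.0716494477465979 [ 0.57314114 -0.1536462 ]
btn 663 [ 0.47586467 -0.21270336  0.03845171]
t 34.65 p [ 0.5719 -0.153   0.176 ] x [-0.041  0.999  0.001] z [-0.     0.001 -1.   ] yawx 92.36 F [ 0.2  0.9 -0.6] w 0.0345 q [-0.26  0.45  0.16  1.28  0.   -0.3 ]
shift units (tool now) [-0.007  0.027  3.44 ]
```

View pics/w19.png

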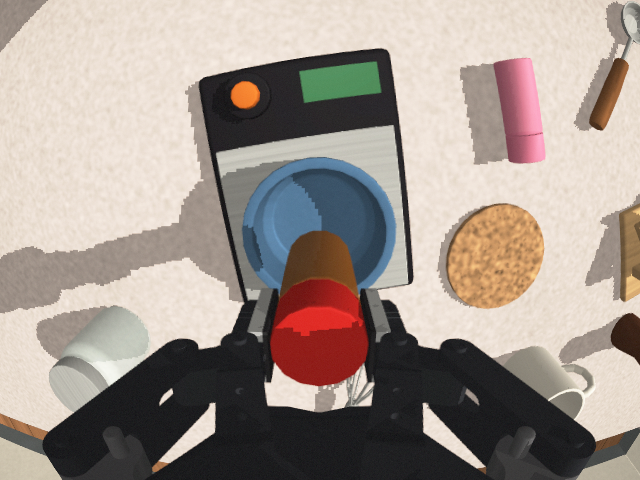

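View pics/s19.png

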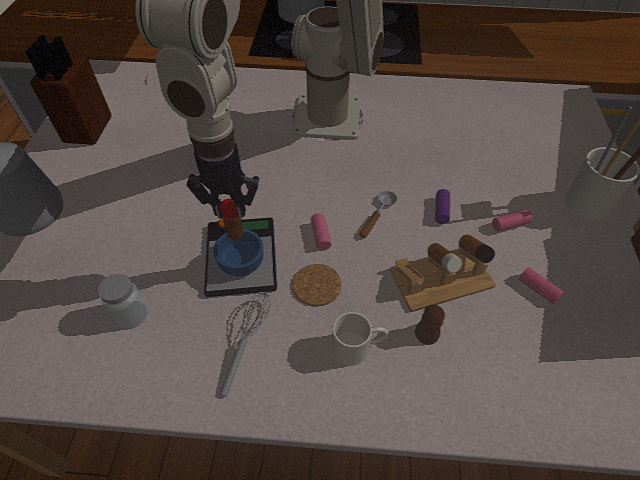

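```bash

python3 -m inch '[[0,0.03,0.3,0,0,0,1],[0,0,0.5,0,0,0,1],[0,0,0.6,0,0,0,1],[0,0,0.6,0,0,0,1],[0,0,0.6,0,0,0,1],[0,0,0.4,0,0,0,1],[0,0,0.2,0,0,0,1],[0,0,0.1,0,0,0,1]]'
python3 -m inch '[[0,0,0.04,0,0,0,1],[0,0,0.04,0,0,0,1],[0,0,0.04,0,0,0,1],[0,0,0.03,0,0,0,1],[0,0,0.03,0,0,0,1],[0,0,0,0,0,0,1],[0,0,0,0,0,0,1],[0,0,0,0,0,0,1]]'
python3 -c "
from st import *
st()"
```

```text
clock: 35.45
eef_pos: [0.5721, -0.1534, 0.0926]
tool_rot: [0.693, 0.721, 0.0, -0.001]
ft_force: [0.0, -0.2, -0.3]
grip_width: 0.0347
clock: 36.25
eef_pos: [0.5725, -0.1535, 0.089]
tool_rot: [0.693, 0.721, 0.0, -0.001]
ft_force: [-0.3, -0.0, -1.2]
grip_width: 0.0345
t 36.25 p [ 0.5725 -0.1535  0.089 ] x [-0.04   0.999  0.001] z [-0.     0.001 -1.   ] yawx 92.3 F [-0.3 -0.  -1.2] w 0.0345 q [-0.26  0.52  0.03  1.08  0.   -0.3 ]
```

```bash

python3 -m inch '[[0,0,0.03,0,0,0,1],[0,0,0,0,0,0,1],[0,0,0.03,0,0,0,1],[0,0,0,0,0,0,1],[0,0,0.02,0,0,0,1],[0,0,0,0,0,0,1],[0,0,0,0,0,0,1],[0,0,0,0,0,0,1]]'
python3 -c "
from st import *
st()"
```

```text
clock: 37.05
eef_pos: [0.5725, -0.1535, 0.087]
tool_rot: [0.693, 0.721, 0.0, -0.001]
ft_force: [-0.0, 0.2, -1.5]
grip_width: 0.0341
t 37.05 p [ 0.5725 -0.1535  0.087 ] x [-0.04   0.999  0.001] z [-0.     0.001 -1.   ] yawx 92.3 F [-0.   0.2 -1.5] w 0.0341 q [-0.26  0.52  0.03  1.08  0.   -0.3 ]
```

```bash

python3 -m inch '[[0,0,0.02,0,0,0,1],[0,0,0,0,0,0,1],[0,0,0.02,0,0,0,1],[0,0,0,0,0,0,1],[0,0,0.02,0,0,0,1],[0,0,0,0,0,0,1],[0,0,0,0,0,0,1],[0,0,0,0,0,0,1]]'
python3 -c "
from st import *
st()"
```

```text
clock: 37.85
eef_pos: [0.5727, -0.1535, 0.0868]
tool_rot: [0.693, 0.721, 0.001, 0.0]
ft_force: [-3.3, 1.2, 7.2]
grip_width: 0.0344
t 37.85 p [ 0.5727 -0.1535  0.0868] x [-0.04   0.999  0.001] z [ 0.001  0.001 -1.   ] yawx 92.3 F [-3.3  1.2  7.2] w 0.0344 q [-0.26  0.52  0.03  1.08  0.   -0.3 ]
```

Gentle contact (about 7 N) at the expected height. Releasing and retreating straight up.

```bash

python3 -m inch '[[0,0,-0.03,0,0,0,1],[0,0,0,0,0,0,1],[0,0,0,0,0,0,0.16],[0,0,0,0,0,0,0.05],[0,0,0,0,0,0,-0.1],[0,0,0,0,0,0,-0.3],[0,0,0,0,0,0,-0.3],[0,0,0,0,0,0,-0.3]]'
python3 -m inch '[[0,0,-0.2,0,0,0,-0.3],[0,0,-0.5,0,0,0,-0.3],[0,0,-0.8,0,0,0,-0.3],[0,0,-1,0,0,0,-0.3],[0,0,-1,0,0,0,-0.3],[0,-0.5,-0.8,0,0,0,-0.3],[0,-1,0,0,0,0,-0.3],[0,-1,0,0,0,0,-0.3]]'
python3 -m inch '[[0,-1,0,0,0,0,-0.3],[0,-1,0,0,0,0,-0.3],[0,0,0,0,0,0,-0.3],[0,0,0,0,0,0,-0.3],[0,0,0,0,0,0,-0.3],[0,0,0,0,0,0,-0.3],[0,0,0,0,0,0,-0.3],[0,0,0,0,0,0,-0.3]]'
python3 - <<'E'
from st import *
st();bowl("scene",[.573,-.153],.072,"s20");bowl("top",[.573,-.153],.072)
p,W,(H,S,V)=snap("wrist","w20");x,y,z=W[...,0],W[...,1],W[...,2]
m=(np.hypot(x-.573,y+.153)<.03)&(z>.06)&(z<.115)&((H<20)|(H>170))&(S>100);q=W[m]
r=least_squares(lambda a:np.hypot(q[:,0]-a[0]-a[2]*(q[:,2]-.09),q[:,1]-a[1]-a[3]*(q[:,2]-.09))-.018,[.573,-.153,0,0],loss='soft_l1',f_scale=.001);print(len(q),r.x.round(4))
m=(np.hypot(x-.573,y+.153)<.03)&(z>.1);print("top z",np.percentile(z[m],[50,95]))
E
```

```text
clock: 38.65
eef_pos: [0.5724, -0.1535, 0.086]
tool_rot: [0.693, 0.721, 0.0, -0.001]
ft_force: [0.2, 0.4, -0.7]
grip_width: 0.0556
clock: 39.45
eef_pos: [0.5105, -0.1564, 0.196]
tool_rot: [0.693, 0.721, 0.001, 0.001]
ft_force: [0.5, 0.4, 0.5]
grip_width: 0.0554
clock: 40.25
eef_pos: [0.4604, -0.158, 0.1935]
tool_rot: [0.693, 0.721, 0.0, -0.001]
ft_force: [0.2, 0.6, 0.3]
grip_width: 0.0557
t 40.25 p [ 0.4604 -0.158   0.1935] x [-0.04   0.999  0.001] z [-0.001  0.001 -1.   ] yawx 92.32 F [0.2 0.6 0.3] w 0.0557 q [-0.33  0.24 -0.1   1.23  0.   -0.37]
scene bowl 325 0.07271114695146444 [ 0.57221647 -0.15150287]
btn 56 [ 0.47507783 -0.21079276  0.0393438 ]
top bowl 110 0.0726229954005263 [ 0.57225347 -0.15101375]
1580 [ 0.5731 -0.1544 -0.0029 -0.0023]
top z [0.11950528 0.12076556]
```

View pics/s20.png

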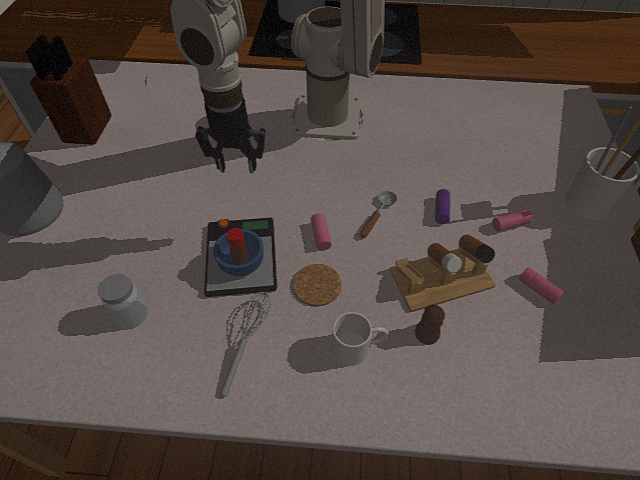

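View pics/w20.png

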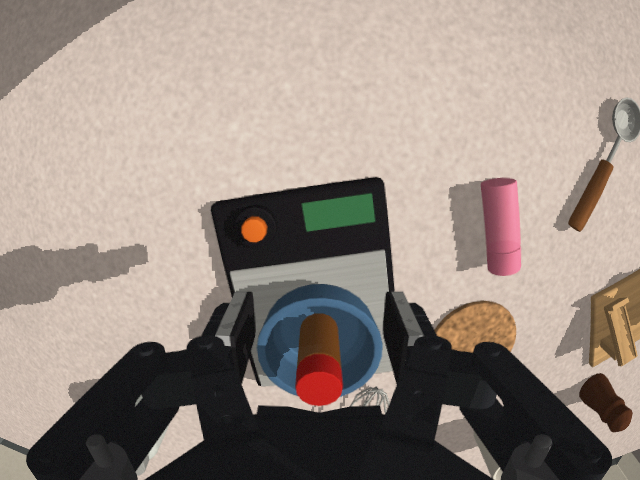

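The vial stands upright in the bowl: its top is at 0.120 m as expected, and the tilt is under 0.3°. The scene view shows nothing else moved.

```bash
python3 -c "
from workcell import bot
print(bot.job_done())"
```

```text
the job is handed in; nothing more can be done
None
```

The job is done and handed in at about 40 s of the 72 s allowed. I set the bowl on the scale plate and released it. I then pressed tare once with the bowl empty, stood the red-capped vial on the cork pad and let go. Last, I took it again by its cap and lowered it into the bowl.

- **Tare:** the button bottomed out at 34 N wrist force, under the 40 N limit. It stands at its released height again and was not pressed after that.
- **Bowl:** before the vial went in, its centre was about 4 mm from the plate centre. In the final views it is 4–6 mm off, because the cameras disagree by 2–3 mm.
- **Vial on the pad:** it stood upright about 1–2 mm from the pad centre.
- **Vial in the bowl:** it stands upright and released, leaning less than 0.3°, with its cap top at 0.120 m as expected. It touched down at about 7 N, roughly in the middle of the bowl floor.
- **Everything else:** the final pictures show the other objects where they were, and the gripper well clear of everything.

One check was off. When the fingers closed on the bowl rim, the inner fingertip seems to have pressed on the inside of the bowl at about 11 N. That raised the grip about 7 mm, but the bowl stayed level and settled normally.

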